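Pin the crayon stand under the desk press and load its sloped rests

TASK

Take the wooden eraser off the tongue of the crayon stand and lay it flat on the table; then, with the crayons still off it, slide the stand until the red dot on the tongue sits under the tip of the blue desk press, with the whole tip inside the dot and the lever still up, then push the lever down until it latches and stays down, pinning the stand. Then lay each crayon that is there lengthwise across both narrow sloped rails, midway along, in the rest of its own colour (tip either way), leaving the stand pinned with the dot under the tip. Do not knock over or move the glass tumbler.

Things in the scene. Friction and masses are not known exactly. Their poses are not given: they have to be found in the camera images.
- stand: Loose wooden crayon stand, 0.7 kg. Origin: centre of the underside of its 110 (x) x 260 (y) x 12 mm board. x points along its tongue (70 mm wide, 12 mm thick, x = 55 to 155 mm). Two narrow rails, 8 mm wide, run along y over the board at x = -27 (seats 52 mm above the table) and +27 mm (64 mm); cheeks 8 mm high part their four rests, each over a colour stripe. Open between rails, down to the board.
- stand_handle (a point): Middle of the top of the stand's handle fin at the stand's centre (98 mm above the table): an upright plate 14 mm thick (stand y), 50 mm long (stand x), free down to the board and standing between the middle rests; it is gripped from above, fingers closing along the stand's y.
- stand_dot (a point): Centre of the red dot, 18 mm across, on top of the tongue, where two thin black lines cross (one along the tongue, one right across it): 125 mm along +x from the stand's origin, 12 mm above the table.
- press: Small blue desk press, fixed to the table. Origin: on the table straight under its tip. x points from the tip to the 40 mm wide column, whose near face is at x = 45 mm and whose 120 mm wide foot begins at x = 40 mm; the open throat faces -x. Head 12 mm wide, from x = -7 to 48 mm, 62 mm to 92 mm high.
- press_tip (a point): Underside centre of the press's upright steel plunger (8 mm thick with a black rubber end): 36 mm above the table while the lever is up; it comes straight down with the lever (52 mm per rad) and rests on the tongue when latched.
- press_lever (a joint): Angle of the press's lever (rad): 0 sprung fully up, 0.50 the stop. Pushing down takes about 10 N at the pad at first, less further down, until 0.36; past that the detent takes over and pulls it down and holds it; on the 12 mm tongue it comes to rest at about 0.46. Pushed less far it springs back up.
- press_pad (a point): Centre of the top of the black round pad (28 mm across) at the free end of the lever, to be pushed down from above; about 33 mm in front (-x) of the tip and 170 mm above the table when up, about 40 mm in front and 130 mm up when latched. The lever's hinge is 50 mm behind the tip, 130 mm above the table, pad 90 mm from it.
- eraser: Loose wooden block eraser with a grey felt face, 90 (x) x 42 (y) x 27 mm (z), 60 g; origin at its centre. It starts lying flat on the stand's tongue, lengthwise, over the red dot. Too thick to pass under the press tip.
- tumbler: Loose glass tumbler, 72 mm across, 95 mm high, standing on the table; origin at the centre of its underside. To be left standing where it is.
- crayon_green: Loose fat square green crayon with a paler green paper band, 35 g: body 86 mm long, 20 x 20 mm section, plus a 14 mm tip at its +x end. Origin: centre of the 86 mm body; x along it. Lies on the table on one of its sides. May be absent.
- rest_green (a point): Where the centre of the green crayon's body is when it lies midway on the green rest: stand frame (-2, 100, 68) mm. The rest is a notch 28 mm wide across both rails, running along stand x and sloping up towards +x by 0.21 rad.
- crayon_purple: Loose fat square purple crayon with a paler purple paper band, 35 g: body 86 mm long, 20 x 20 mm section, plus a 14 mm tip at its +x end. Origin: centre of the 86 mm body; x along it. Lies on the table on one of its sides. May be absent.
- rest_purple (a point): Where the centre of the purple crayon's body is when it lies midway on the purple rest: stand frame (-2, 50, 68) mm. The rest is a notch 28 mm wide across both rails, running along stand x and sloping up towards +x by 0.21 rad.
- crayon_brown: Loose fat square brown crayon with a paler brown paper band, 35 g: body 86 mm long, 20 x 20 mm section, plus a 14 mm tip at its +x end. Origin: centre of the 86 mm body; x along it. Lies on the table on one of its sides. May be absent.
- rest_brown (a point): Where the centre of the brown crayon's body is when it lies midway on the brown rest: stand frame (-2, -50, 68) mm. The rest is a notch 28 mm wide across both rails, running along stand x and sloping up towards +x by 0.21 rad.
- crayon_yellow: Loose fat square yellow crayon with a paler yellow paper band, 35 g: body 86 mm long, 20 x 20 mm section, plus a 14 mm tip at its +x end. Origin: centre of the 86 mm body; x along it. Lies on the table on one of its sides. May be absent.
- rest_yellow (a point): Where the centre of the yellow crayon's body is when it lies midway on the yellow rest: stand frame (-2, -100, 68) mm. The rest is a notch 28 mm wide across both rails, running along stand x and sloping up towards +x by 0.21 rad.

How it is judged:
By the outcome, as a careful person would: the job done as asked, in the order asked, and still so for the second after the job is handed in, with the robot touching nothing.
Of crayon_green, crayon_purple, crayon_brown, crayon_yellow only 3 to 4 are there at a start; the rules pass over those that are not, and their reading is None.
At some moment in a run one of crayon_green, crayon_purple, crayon_brown, crayon_yellow may be knocked a few centimetres aside while the robot is not near it.
Once in a run the grip may slacken for a moment while it holds something.
It also fails if it takes over 210 s, if anything falls off the work surface, if the arm or the gripper's body presses on something with over 40 N, if the wrist force passes 120 N, or if a joint passes its speed limit or range.

ROBOT

A 6-joint arm with a two-finger parallel gripper is mounted at the origin on the work surface. World frame = base frame: x ahead of the robot, y to its left, z up, the work surface at z = 0. Lengths are in mm, angles in degrees, forces in N, time in s.
With the tool pointing down it reaches from about 350 to 875 mm from the base axis. Payload 4.2 kg.
Tool frame: the origin (TCP) lies between the finger pads; the fingertips stand 25 mm ahead of it and the grasp point (between the pads) lies 6 mm ahead of it; z points along the fingers, y is the line along which they close (so a half turn about z gives the same grasp; the last joint's range is limited). The gripper opens to 87 mm and grips with 3 to 60 N. Pads are 19 mm wide; open, the fingers measure 117 mm over their backs; the gripper's body (75 mm by 190 mm) begins 51 mm behind the grasp point.
Start: joints at [-55.543, 22.042, 0.453, 0, -68.411, -14.817], TCP at [210.093, -588.609, 247.55] pointing down, gripper open.
Joint ranges: [-179.83, 179.83], [-69.29, 118.12], [-61.27, 80.66], [-181.25, 117.63], [-171.15, -9.14], [-177.46, 177.46]. Speed limits (degrees/s): [159.86, 159.86, 180, 180, 180, 180].

INTERFACE

Orientations are given as a 3x3 rotation matrix whose columns are the frame's x, y, z axes.
In Python, from bench import readout, read_camera, camera_info, job gives the robot as it stands. The module is installed in compiled form; this text tells all that it offers.
- The arm moves only by the tool play_rows, never from a script. Its argument "increments" is a list of rows, each an object with "linear": the shift along the tool's x, y, z as a fraction of full scale, a list of three; "delta_rot": the turn, a rotation vector about the tool's x, y, z as a fraction of full scale, a list of three; "grip": the opening, from -1 (shut) to 1 (fully open). A call has 1 to 8 rows; each row is the pose to reach, as a shift and turn from the pose commanded when the call began, along the tool's axes at that moment, turning the shorter way round; what a row does not reach only later rows make up. Full scale, the value 1, is 40 cm for a shift and pi rad for a turn. A row lasts 1/8 s, in which the tool goes at most 62.5 mm and 10.7 degrees, less where a joint would pass 70% of its speed; a pose out of reach is approached as far as the arm can. A call with a number of a shift or a turn outside -1 to 1 is refused whole. A call with a gripper value outside its range is refused whole. The fingers move at their own pace and stop on an object; "grip_force" is the grip in N (left out, the last holds). Time passes only in rows, so rows that repeat a pose let the fingers close. It gives the time, the measured TCP pose, the force, the opening and the grip force at its end, in the units of the state.
- readout.get_obs(): the state, without advancing time (a new reading comes with each control period).
- read_camera(name): name is "side" or "top" or "wrist"; returns the picture (420x560x3 uint8, red, green, blue); there is no depth.
- camera_info(name): a dict with "fx", "fy", "cx", "cy" (pixels), "R" (3x3) and "t" (3): a world point X has camera coordinates R X + t; the wrist camera has in their place "tool_from_camera" (4x4, takes a point from camera to tool coordinates, whose origin is the TCP and whose axes are the flange's). Camera axes: x right, y down, z forward; pixel columns grow to the right and rows downward; lengths in mm; the calibration is good to about 2 mm. A picture is of the moment at which its call begins: read the wrist's pose just before it. camera_info takes no time and is no camera call.
- job.hand_in(): hands the job in; it is judged then, once.
The state is a dict: "clock": time; "joints": joint angles; "joint_vel": joint speeds; "effort": joint torques, N m; "tcp_pos": TCP position; "tcp_rot": TCP orientation; "contact_force": force on the tool from outside, world axes, zero at the start; "moment": the same for the moment, N m; "finger_gap": finger opening in mm; "gripper_force": force on a finger pad.
Only numpy, scipy, OpenCV 4.12 (cv2) and the standard library are available. Lean on these libraries where they do the work, as an engineer would, in place of code of your own. Each camera call takes 0.05 s, during which the arm holds its last target. There are 200 camera calls.

## Working session

There is one attempt and no reset: what is moved stays moved. The work goes in short steps, Python scripts to look and compute and a tool call to move; the robot and the scene stay as the last step left them, time stands still between calls to the robot, and variables do not carry over. Pictures are saved under pics/ and viewed, at most 14 in all, crops included, and the job is handed in when it is done.

Besides the shell and the picture viewer there is one more tool, called after ">>>" as name(argument=value, ...) on one line, values as JSON. play_rows: Moves the arm, as the interface text tells. Shift numbers are shares of 40 cm and turn numbers shares of pi rad, none past 1 either way. Its arguments: {"type":"object","properties":{"increments":{"type":"array","items":{"type":"object","properties":{"linear":{"type":"array","items":{"type":"number"}},"delta_rot":{"type":"array","items":{"type":"number"}},"grip":{"type":"number"}}}},"grip_force":{"type":"number"}},"required":["increments"]}

```bash
mkdir -p pics; python3 - <<'E'
from bench import readout, read_camera, camera_info
import cv2,numpy as np
o=readout.get_obs();print(o['clock'],o['tcp_pos'],o['tcp_rot'],o['finger_gap'])
for n in('top','side','wrist'):
    im=read_camera(n);cv2.imwrite(f'pics/{n}0.png',im[:,:,::-1])
    print(n,{k:np.round(v,3).tolist() for k,v in camera_info(n).items()})
E
```

```text
0.0 [ 209.90989211 -588.09247705  246.43215818] [[-9.41895022e-01 -3.35906396e-01 -8.13343300e-04]
 [-3.35907374e-01  9.41892738e-01  2.07540411e-03]
 [ 6.89406307e-05  2.22802081e-03 -9.99997516e-01]] 87.22127968055962
top {'fx': 478.889, 'fy': 478.889, 'cx': 284.176, 'cy': 217.911, 'R': [[-0.018, -1.0, -0.008], [-0.993, 0.019, -0.116], [0.116, 0.006, -0.993]], 't': [1.316, 621.577, 1198.948]}
side {'fx': 528.48, 'fy': 528.48, 'cx': 278.915, 'cy': 196.869, 'R': [[-0.965, -0.263, 0.012], [-0.199, 0.697, -0.689], [0.173, -0.667, -0.724]], 't': [573.904, 193.847, 1315.906]}
wrist {'fx': 368.961, 'fy': 368.961, 'cx': 289.708, 'cy': 204.881, 'tool_from_camera': [[0.0, -0.954, -0.298, 81.808], [1.0, 0.0, 0.0, -0.421], [-0.0, -0.298, 0.954, -137.174], [0.0, 0.0, 0.0, 1.0]]}
```

View pics/top0.png

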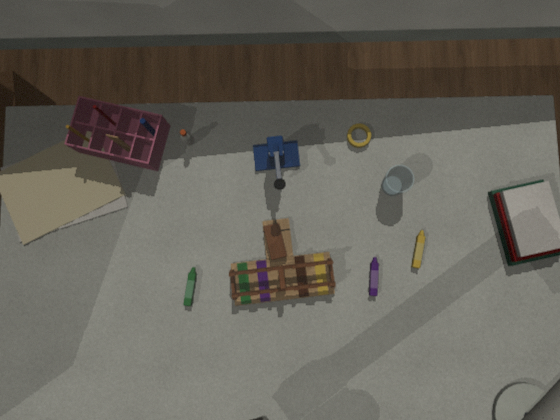

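View pics/side0.png

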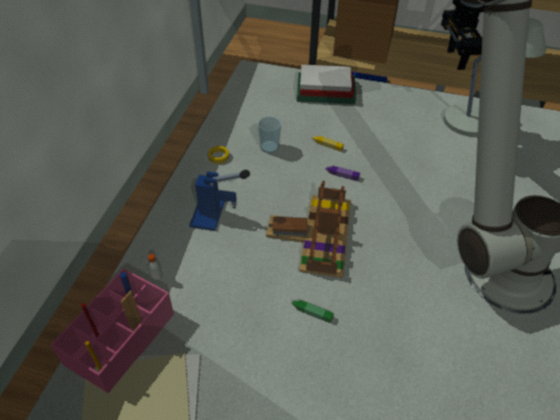

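The top picture shows the stand at about (282,280) with its tongue up and the eraser at (275,240). The press is at (277,155) with its pad at (280,184). The tumbler is at (395,182), and the crayons are green (190,287), purple (374,277) and yellow (419,250). I see no brown one.

```bash
cat > h.py <<'E'
from bench import readout, read_camera, camera_info
import cv2,numpy as np
def w(name,u,v,z,o=None):
    c=camera_info(name); d=np.array([(u-c['cx'])/c['fx'],(v-c['cy'])/c['fy'],1.])
    if name=='wrist':
        T=np.array(c['tool_from_camera']);o=o or readout.get_obs();Rt=np.array(o['tcp_rot']);C=Rt@T[:3,3]+o['tcp_pos'];D=Rt@T[:3,:3]@d
    else:
        R=np.array(c['R']);C=-R.T@np.array(c['t']);D=R.T@d
    return C+D*(z-C[2])/D[2]
def px(name,X,o=None):
    c=camera_info(name);X=np.array(X,float)
    if name=='wrist':
        T=np.array(c['tool_from_camera']);o=o or readout.get_obs();Rt=np.array(o['tcp_rot']);p=T[:3,:3].T@(Rt.T@(X-o['tcp_pos'])-T[:3,3])
    else: p=np.array(c['R'])@X+np.array(c['t'])
    return np.array([c['fx']*p[0]/p[2]+c['cx'],c['fy']*p[1]/p[2]+c['cy']])
def crop(im,u0,v0,u1,v1,s,fn):
    cv2.imwrite(fn,cv2.resize(im[v0:v1,u0:u1,::-1],None,fx=s,fy=s,interpolation=cv2.INTER_CUBIC))
def mv(dx,dy,dz,yaw=None):
    pass
E
python3 - <<'E'
import cv2
from h import *
im=cv2.imread('pics/top0.png')[:,:,::-1]
crop(im,180,130,380,310,4-.5,'pics/top0c.png') if 0 else crop(im,215,130,345,310,3.3,'pics/top0c.png')
hsv=cv2.cvtColor(im,cv2.COLOR_RGB2HSV)
for n,lo,hi,(a,b,c,d) in(('g',(45,90,40),(85,255,255),(170,255,210,315)),('p',(125,60,30),(160,255,255),(355,250,395,305)),('y',(18,110,80),(35,255,255),(400,225,435,280))):
    m=cv2.inRange(hsv,lo,hi);q=np.zeros_like(m);q[b:d,a:c]=m[b:d,a:c]
    p=np.argwhere(q)[:,::-1];r=cv2.minAreaRect(p.astype(np.float32))
    W=np.array([w('top',u,v,12)[:2] for u,v in p]);R=cv2.minAreaRect(W.astype(np.float32))
    print(n,len(p),r[0],r[1],'world',np.round(R[0],1),np.round(R[1],1),R[2],'mean',W.mean(0))
E
```

```text
g 118 (189.6081085205078, 286.3513488769531) (6.904757499694824, 37.64736557006836) world [450.7 238.1] [18.  96.2] 80.6292953491211 mean [451.88663383 237.70268915]
p 266 (373.3628845214844, 276.0575256347656) (7.782723426818848, 38.2484245300293) world [ 468.5 -238.2] [20.1 98.6] 83.84740447998047 mean [ 465.17342289 -238.40421605]
y 163 (418.7039794921875, 248.6280059814453) (8.049845695495605, 37.83427810668945) world [ 537.3 -358.9] [20.7 99.2] 76.93634033203125 mean [ 536.42315293 -358.40292011]
```

View pics/top0c.png

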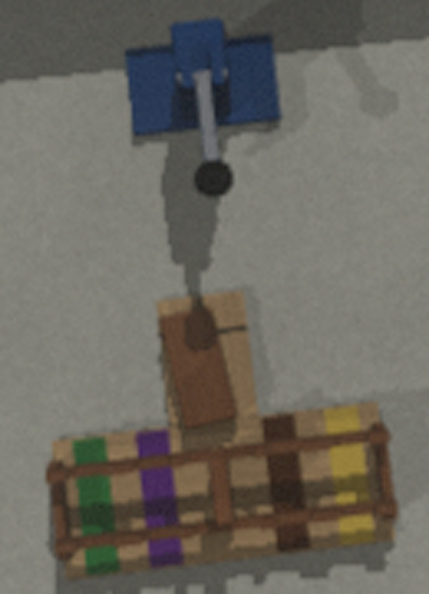

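The enlarged crop shows the board corners near (52,438), (378,403), (393,538) and (68,575). The tongue's front corners are (157,302) and (243,292), the eraser spans (160,318) to (235,415), the pad is at (213,177), and the foot's near edge runs (133,135)-(280,122).

```bash
python3 - <<'E'
from h import *
def c(u,v,z): return np.round(w('top',215+(u+.5)/3.3-.5,130+(v+.5)/3.3-.5,z),1)
for n,l,z in(('board',[(52,438),(378,403),(393,538),(68,575)],12),('tongue',[(157,302),(243,292)],12),('eraser',[(160,318),(212,312),(235,415),(185,428)],39),('pad',[(213,177)],170),('foot',[(133,133),(280,120),(126,50),(272,36)],10)):
    P=[c(u,v,z)[:2] for u,v in l];print(n,[p.tolist() for p in P],np.mean(P,0))
print('tumbler',w('top',392,187,0))
E
```

```text
board [[510.4, 132.0], [533.2, -125.8], [427.6, -134.5], [403.6, 120.1]] [468.7   -2.05]
tongue [[616.8, 47.8], [623.5, -20.9]] [620.15  13.45]
eraser [[601.2, 44.2], [605.2, 3.6], [524.8, -12.8], [515.5, 26.0]] [561.675  15.25 ]
pad [[686.8, -0.9]] [686.8  -0.9]
foot [[754.7, 65.5], [763.1, -53.4], [823.6, 70.5], [832.9, -48.5]] [793.575   8.525]
tumbler [ 703.32093932 -299.37895646    0.        ]
```

```bash
cat >> h.py <<'E'
from scipy.spatial.transform import Rotation as Ro
def rot(psi,pitch=0):
    a=np.radians(psi);M=np.array([[np.cos(a),np.sin(a),0],[np.sin(a),-np.cos(a),0],[0,0,-1]])
    return M@Ro.from_euler('y',pitch,degrees=True).as_matrix()
def plan(*wps):
    """each (x,y,z,psi[,pitch]) -> linear, delta_rot fractions from the measured pose"""
    o=readout.get_obs();R0=np.array(o['tcp_rot']);p0=np.array(o['tcp_pos'])
    for a in wps:
        l=R0.T@(np.array(a[:3])-p0)/400;r=Ro.from_matrix(R0.T@rot(*a[3:])).as_rotvec()/np.pi
        print(a,'lin',np.round(l,4).tolist(),'rot',np.round(r,4).tolist())
def st():
    o=readout.get_obs();R=np.array(o['tcp_rot']);print(round(o['clock'],2),np.round(o['tcp_pos'],1),'psi',round(np.degrees(np.arctan2(R[1,0],R[0,0]))%360,1),'gap',round(o['finger_gap'],1),np.round(o['contact_force'],1),round(float(np.max(o['gripper_force'])),1))
E
sed -i '/^def mv/,/pass/d' h.py
python3 -c "
from h import *
plan((400,-200,330,191),(530,10,330,191))"
```

```text
(400, -200, 330, 191) lin [-0.7736, 0.7549, -0.207] rot [0.0005, -0.0001, 0.048]
(530, 10, 330, 191) lin [-1.2561, 1.1401, -0.2064] rot [0.0005, -0.0001, 0.048]
```

>>> play_rows(increments=[{"linear": [-0.774,0.755,-0.207],"delta_rot": [0,0,0.048],"grip": 1},{"linear": [-0.774,0.755,-0.207],"delta_rot": [0,0,0.048],"grip": 1},{"linear": [-0.774,0.755,-0.207],"delta_rot": [0,0,0.048],"grip": 1},{"linear": [-0.774,0.755,-0.207],"delta_rot": [0,0,0.048],"grip": 1},{"linear": [-0.774,0.755,-0.207],"delta_rot": [0,0,0.048],"grip": 1},{"linear": [-0.774,0.755,-0.207],"delta_rot": [0,0,0.048],"grip": 1},{"linear": [-0.774,0.755,-0.207],"delta_rot": [0,0,0.048],"grip": 1},{"linear": [-0.774,0.755,-0.207],"delta_rot": [0,0,0.048],"grip": 1}])

```text
clock: 1.15
tcp_pos: [401.8, -197.1, 331.3]
tcp_rot: [[-0.98, -0.197, 0.002], [-0.197, 0.98, 0.0], [-0.002, -0.0, -1.0]]
contact_force: [-0.2, 0.4, 0.3]
finger_gap: 87.3
gripper_force: 0.0
```

```bash
python3 -c "
from h import *
st();plan((530,10,330,191))"
```

```text
1.15 [ 401.8 -197.1  331.3] psi 191.4 gap 87.3 [-0.2  0.4  0.3] 0.0
(530, 10, 330, 191) lin [-0.4164, 0.4444, 0.0039] rot [-0.0001, 0.0007, 0.0021]
```

>>> play_rows(increments=[{"linear": [-0.416,0.444,0.004],"delta_rot": [0,0,0.002],"grip": 1},{"linear": [-0.416,0.444,0.004],"delta_rot": [0,0,0.002],"grip": 1},{"linear": [-0.416,0.444,0.004],"delta_rot": [0,0,0.002],"grip": 1},{"linear": [-0.416,0.444,0.004],"delta_rot": [0,0,0.002],"grip": 1},{"linear": [-0.416,0.444,0.004],"delta_rot": [0,0,0.002],"grip": 1},{"linear": [-0.416,0.444,0.004],"delta_rot": [0,0,0.002],"grip": 1},{"linear": [-0.416,0.444,0.004],"delta_rot": [0,0,0.002],"grip": 1}])

```text
clock: 2.02
tcp_pos: [529.0, 4.6, 328.9]
tcp_rot: [[-0.983, -0.183, -0.0], [-0.183, 0.983, -0.0], [0.0, -0.0, -1.0]]
contact_force: [-0.9, -1.0, -0.6]
finger_gap: 86.5
gripper_force: 0.0
```

```bash
python3 -c "
from h import *
st();im=read_camera('wrist');cv2.imwrite('pics/w1.png',im[:,:,::-1])
for n,X in(('tip',(719,3,36)),('pad',(686,.6,170)),('er',(561.7,15.3,39)),('dot',(593.2,9,12)),('handle',(468.7,-2,98))):print(n,px('wrist',X))"
```

```text
2.02 [529.    4.6 328.9] psi 190.5 gap 86.5 [-0.9 -1.  -0.6] 0.0
tip [262.51903289 300.83318427]
pad [255.77358719 347.27964786]
er [293.64534249 190.72315933]
dot [284.10616391 207.5332788 ]
handle [294.59121358 112.41650547]
```

View pics/w1.png

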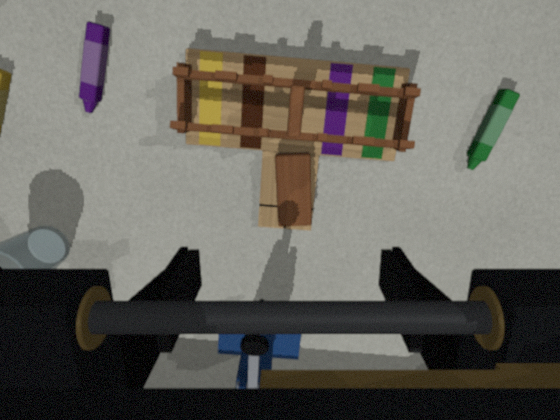

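The wrist view shows the eraser centred at (294,191) and the pad at (255,344). Both agree with the predictions within a few pixels, so I'll grasp the eraser.

```bash
python3 -c "
from h import *
plan((562,15.5,120,192),(562,15.5,43,192))"
```

```text
(562, 15.5, 120, 192) lin [-0.0858, 0.0115, 0.5225] rot [-0.0, 0.0001, -0.0081]
(562, 15.5, 43, 192) lin [-0.0858, 0.0115, 0.715] rot [-0.0, 0.0001, -0.0081]
```

>>> play_rows(increments=[{"linear": [-0.086,0.0115,0.2],"delta_rot": [0,0,-0.008],"grip": 1},{"linear": [-0.086,0.0115,0.4],"delta_rot": [0,0,-0.008],"grip": 1},{"linear": [-0.086,0.0115,0.5225],"delta_rot": [0,0,-0.008],"grip": 1},{"linear": [-0.086,0.0115,0.5225],"delta_rot": [0,0,-0.008],"grip": 1},{"linear": [-0.086,0.0115,0.6],"delta_rot": [0,0,-0.008],"grip": 1},{"linear": [-0.086,0.0115,0.68],"delta_rot": [0,0,-0.008],"grip": 1},{"linear": [-0.086,0.0115,0.714],"delta_rot": [0,0,-0.008],"grip": 1},{"linear": [-0.086,0.0115,0.714],"delta_rot": [0,0,-0.008],"grip": 1}])

```text
clock: 3.08
tcp_pos: [562.4, 16.2, 43.0]
tcp_rot: [[-0.978, -0.209, -0.001], [-0.209, 0.978, -0.001], [0.001, -0.0, -1.0]]
contact_force: [0.6, 0.0, 0.4]
finger_gap: 86.6
gripper_force: 0.0
```

>>> play_rows(increments=[{"linear": [0,0,0],"delta_rot": [0,0,0],"grip": -0.2},{"linear": [0,0,0],"delta_rot": [0,0,0],"grip": -0.2},{"linear": [0,0,0],"delta_rot": [0,0,0],"grip": -0.2},{"linear": [0,0,0],"delta_rot": [0,0,0],"grip": -0.2},{"linear": [0,0,0],"delta_rot": [0,0,0],"grip": -0.2},{"linear": [0,0,0],"delta_rot": [0,0,0],"grip": -0.2},{"linear": [0,0,0],"delta_rot": [0,0,0],"grip": -0.2},{"linear": [0,0,0],"delta_rot": [0,0,0],"grip": -0.2}], grip_force=25)

```text
clock: 4.08
tcp_pos: [562.6, 16.8, 43.2]
tcp_rot: [[-0.978, -0.209, 0.0], [-0.209, 0.978, -0.0], [-0.0, -0.0, -1.0]]
contact_force: [-0.5, 0.2, 1.9]
finger_gap: 42.2
gripper_force: 25.0
```

```bash
python3 -c "
from h import *
st();plan((562,15.5,140,192),(640,230,140,192))"
```

```text
4.08 [562.6  16.8  43.2] psi 192.1 gap 42.2 [-0.5  0.2  1.9] 25.0
(562, 15.5, 140, 192) lin [0.0022, -0.0029, -0.2419] rot [-0.0, 0.0, 0.0005]
(640, 230, 140, 192) lin [-0.3007, 0.4806, -0.2419] rot [-0.0, 0.0, 0.0005]
```

>>> play_rows(increments=[{"linear": [0,0,-0.1],"delta_rot": [0,0,0],"grip": -0.2},{"linear": [0,0,-0.24],"delta_rot": [0,0,0],"grip": -0.2},{"linear": [-0.1,0.16,-0.24],"delta_rot": [0,0,0],"grip": -0.2},{"linear": [-0.18,0.3,-0.24],"delta_rot": [0,0,0],"grip": -0.2},{"linear": [-0.25,0.4,-0.24],"delta_rot": [0,0,0],"grip": -0.2},{"linear": [-0.3,0.48,-0.24],"delta_rot": [0,0,0],"grip": -0.2},{"linear": [-0.3,0.48,-0.24],"delta_rot": [0,0,0],"grip": -0.2},{"linear": [-0.3,0.48,-0.24],"delta_rot": [0,0,0],"grip": -0.2}])

```text
clock: 5.08
tcp_pos: [639.1, 229.2, 138.3]
tcp_rot: [[-0.978, -0.209, -0.002], [-0.209, 0.978, -0.001], [0.002, -0.0, -1.0]]
contact_force: [-0.5, -0.5, -0.2]
finger_gap: 42.1
gripper_force: 25.0
```

```bash
python3 -c "
from h import *
st();plan((640,230,31,192))"
```

```text
5.08 [639.1 229.2 138.3] psi 192.1 gap 42.1 [-0.5 -0.5 -0.2] 25.0
(640, 230, 31, 192) lin [-0.0032, 0.0016, 0.2683] rot [-0.0001, -0.0006, 0.0004]
```

>>> play_rows(increments=[{"linear": [0,0,0.12],"delta_rot": [0,0,0],"grip": -0.2},{"linear": [0,0,0.2],"delta_rot": [0,0,0],"grip": -0.2},{"linear": [0,0,0.24],"delta_rot": [0,0,0],"grip": -0.2},{"linear": [0,0,0.26],"delta_rot": [0,0,0],"grip": -0.2},{"linear": [0,0,0.267],"delta_rot": [0,0,0],"grip": -0.2},{"linear": [0,0,0.267],"delta_rot": [0,0,0],"grip": -0.2},{"linear": [0,0,0.267],"delta_rot": [0,0,0],"grip": 0.4},{"linear": [0,0,0.267],"delta_rot": [0,0,0],"grip": 0.4}])

```text
clock: 6.08
tcp_pos: [640.1, 230.0, 33.2]
tcp_rot: [[-0.978, -0.209, 0.001], [-0.209, 0.978, 0.001], [-0.001, 0.0, -1.0]]
contact_force: [-0.0, -0.9, -0.3]
finger_gap: 54.7
gripper_force: 0.0
```

```bash
python3 -c "
from h import *
st();plan((640,230,200,192),(450,0,270,185))"
```

```text
6.08 [640.1 230.   33.2] psi 192.1 gap 54.7 [-0.  -0.9 -0.3] 0.0
(640, 230, 200, 192) lin [-0.0003, 0.0002, -0.417] rot [0.0001, 0.0005, 0.0005]
(450, 0, 270, 185) lin [0.5844, -0.4624, -0.593] rot [0.0002, 0.0004, 0.0394]
```

>>> play_rows(increments=[{"linear": [0,0,-0.1],"delta_rot": [0,0,0],"grip": 0.6},{"linear": [0,0,-0.25],"delta_rot": [0,0,0],"grip": 1},{"linear": [0.1,-0.1,-0.4],"delta_rot": [0,0,0.01],"grip": 1},{"linear": [0.2,-0.22,-0.5],"delta_rot": [0,0,0.02],"grip": 1},{"linear": [0.32,-0.34,-0.54],"delta_rot": [0,0,0.039],"grip": 1},{"linear": [0.41,-0.49,-0.54],"delta_rot": [0,0,0.039],"grip": 1},{"linear": [0.41,-0.49,-0.54],"delta_rot": [0,0,0.039],"grip": 1},{"linear": [0.41,-0.49,-0.54],"delta_rot": [0,0,0.039],"grip": 1}])

```text
clock: 7.08
tcp_pos: [519.3, 1.6, 249.9]
tcp_rot: [[-0.996, -0.085, 0.002], [-0.085, 0.996, 0.001], [-0.002, 0.0, -1.0]]
contact_force: [0.3, -0.3, 0.2]
finger_gap: 87.0
gripper_force: 0.0
```

```bash
python3 -c "
from h import *
st();im=read_camera('wrist');cv2.imwrite('pics/w2.png',im[:,:,::-1])
crop(im,130,0,440,330,1.8,'pics/w2c.png')
np.save('w2.npy',np.array([readout.get_obs()['tcp_pos'],*readout.get_obs()['tcp_rot']]))
for n,X in(('tip',(719,3,36)),('pad',(686,.6,170)),('dot',(593.2,9,12)),('handle',(468.7,-2,98))):print(n,(px('wrist',X)-[130,0])*1.8)"
```

```text
7.08 [519.3   1.6 249.9] psi 184.9 gap 87.0 [ 0.3 -0.3  0.2] 0.0
tip [260.73864724 625.9793392 ]
pad [248.88917179 772.78015675]
dot [287.46371913 427.61909775]
handle [287.11167653 234.18058904]
```

View pics/w2c.png

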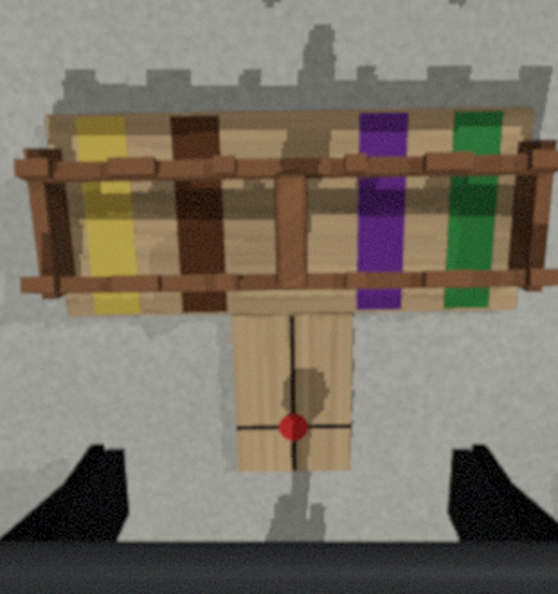

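The crop shows the dot at (293,427) and the tongue line from (292,316) to (295,470). The fin top runs (291,175)-(291,285).

```bash
python3 -c "
from h import *
st()
f=lambda u,v,z:np.round(w('wrist',130+(u+.5)/1.8-.5,(v+.5)/1.8-.5,z),1)
d=f(293,427,12);a=f(292,316,12);b=f(295,470,12)
print(d,a,b,np.degrees(np.arctan2(*(b-a)[1::-1])))
l,r=f(238,428,12),f(350,425,12);print(l,r,np.degrees(np.arctan2(-(l-r)[0],(l-r)[1]))%180)
L,R=f(48,116,12),f(533,108,12);print('rear',L,R,np.degrees(np.arctan((R-L)[0]/(R-L)[1])))
L,R=f(68,315,12),f(518,306,12);print('front',L,R,np.degrees(np.arctan((R-L)[0]/(R-L)[1])))
print('fin',f(291,178,98),f(291,285,98))
y=np.radians(5);
print('origin from dot',d[:2]-125*np.array([np.cos(y),np.sin(y)]))
plan((469,-4,100,185),(469,-4,83,185))
"
```

```text
7.12 [520.1   2.7 249.4] psi 185.0 gap 86.9 [ 0.9  0.7 -0.3] 0.0
[592.3  12.1  12. ] [523.6   5.4  12. ] [620.8  15.8  12. ] 6.10717811160511
[595.8 -21.2  12. ] [588.   46.4  12. ] 6.581944655177949
rear [ 427.2 -132.4   12. ] [401.2 121.8  12. ] -5.8399992730590755
front [ 534.2 -123.3   12. ] [506.6 134.1  12. ] -6.120219268292303
fin [445.4  -2.6  98. ] [490.2   1.4  98. ]
origin from dot [467.77566274   1.20553216]
(469, -4, 100, 185) lin [0.1295, -0.006, 0.3733] rot [0.0001, 0.0007, -0.0003]
(469, -4, 83, 185) lin [0.1296, -0.006, 0.4158] rot [0.0001, 0.0007, -0.0003]
```

```bash
python3 -c "
from h import *
plan((467.8,-.6,120,186),(467.8,-.6,88,186))
"
```

```text
(467.8, -0.6, 120, 186) lin [0.1316, 0.0028, 0.3233] rot [0.0001, 0.0007, -0.0058]
(467.8, -0.6, 88, 186) lin [0.1318, 0.0028, 0.4033] rot [0.0001, 0.0007, -0.0058]
```

>>> play_rows(increments=[{"linear": [0.08,0.003,0.15],"delta_rot": [0,0,-0.006],"grip": 0.3},{"linear": [0.132,0.003,0.25],"delta_rot": [0,0,-0.006],"grip": 0.3},{"linear": [0.132,0.003,0.323],"delta_rot": [0,0,-0.006],"grip": 0.3},{"linear": [0.132,0.003,0.36],"delta_rot": [0,0,-0.006],"grip": 0.3},{"linear": [0.132,0.003,0.403],"delta_rot": [0,0,-0.006],"grip": 0.3},{"linear": [0.132,0.003,0.403],"delta_rot": [0,0,-0.006],"grip": 0.3},{"linear": [0.132,0.003,0.403],"delta_rot": [0,0,-0.006],"grip": -0.4},{"linear": [0.132,0.003,0.403],"delta_rot": [0,0,-0.006],"grip": -0.8}], grip_force=30)

```text
clock: 8.12
tcp_pos: [468.3, 0.7, 87.9]
tcp_rot: [[-0.994, -0.107, 0.002], [-0.107, 0.994, 0.0], [-0.002, 0.0, -1.0]]
contact_force: [0.2, 0.1, -0.4]
finger_gap: 43.8
gripper_force: 0.0
```

>>> play_rows(increments=[{"linear": [0,0,0],"delta_rot": [0,0,0],"grip": -0.8},{"linear": [0,0,0],"delta_rot": [0,0,0],"grip": -0.8},{"linear": [0,0,0],"delta_rot": [0,0,0],"grip": -0.8},{"linear": [0,0,0],"delta_rot": [0,0,0],"grip": -0.8}])

```text
clock: 8.62
tcp_pos: [467.7, -0.1, 87.3]
tcp_rot: [[-0.994, -0.106, -0.0], [-0.106, 0.994, -0.0], [0.0, -0.0, -1.0]]
contact_force: [0.1, -2.7, 2.2]
finger_gap: 13.2
gripper_force: 30.0
```

```bash
python3 -c "
from h import *
st()
y=np.radians(6);o=np.array([467.8,-.6])
print('tgt', np.array([719,3])-125*np.array([np.cos(y),np.sin(y)]))
plan((553,-6,88,186),(594.7,-10,88,186))
im=read_camera('wrist');crop(im,150,150,430,420,2,'pics/w3.png');print((px('wrist',(719,3,36))-150)*2)
"
```

```text
8.62 [ 4.677e+02 -1.000e-01  8.730e+01] psi 186.1 gap 13.2 [ 0.1 -2.7  2.2] 30.0
tgt [594.68476308 -10.06605791]
(553, -6, 88, 186) lin [-0.2106, -0.0374, -0.0017] rot [-0.0001, -0.0001, 0.0006]
(594.7, -10, 88, 186) lin [-0.3132, -0.0584, -0.0017] rot [-0.0001, -0.0001, 0.0006]
[217.42503175 799.31316395]
```

>>> play_rows(increments=[{"linear": [-0.02,-0.005,0],"delta_rot": [0,0,0],"grip": -0.8},{"linear": [-0.05,-0.012,0],"delta_rot": [0,0,0],"grip": -0.8},{"linear": [-0.08,-0.02,0],"delta_rot": [0,0,0],"grip": -0.8},{"linear": [-0.11,-0.03,0],"delta_rot": [0,0,0],"grip": -0.8},{"linear": [-0.14,-0.038,0],"delta_rot": [0,0,0],"grip": -0.8},{"linear": [-0.17,-0.046,0],"delta_rot": [0,0,0],"grip": -0.8},{"linear": [-0.2,-0.052,0],"delta_rot": [0,0,0],"grip": -0.8},{"linear": [-0.21,-0.052,0],"delta_rot": [0,0,0],"grip": -0.8}])

```text
clock: 9.68
tcp_pos: [549.2, -12.4, 87.3]
tcp_rot: [[-0.994, -0.106, -0.011], [-0.106, 0.994, -0.002], [0.011, -0.001, -1.0]]
contact_force: [-15.6, 0.9, 17.1]
finger_gap: 13.7
gripper_force: 30.0
```

```bash
python3 -c "
from h import *
st();R=readout.get_obs();p=np.array(R['tcp_pos']);dot=p+125*np.r_[-np.array(R['tcp_rot'])[:2,0],0];dot[2]=12
print('dot',dot,px('side',dot),px('side',(719,3,36)),px('top',dot),px('top',(719,3,12)))
im=read_camera('top');cv2.imwrite('pics/t4.png',im[:,:,::-1])
s=read_camera('side');cv2.imwrite('pics/s4.png',s[:,:,::-1])
A=cv2.resize(im[120:270,220:340],None,fx=4,fy=4,interpolation=2);B=cv2.resize(s[150:250,180:280],None,fx=4,fy=4,interpolation=2)
C=np.zeros((600,880,3),np.uint8)+0;C[:600,:480]=A;C[:400,480:]=B;cv2.imwrite('pics/m4.png',C[:,80:,::-1])
"
```

```text
9.68 [549.2 -12.4  87.3] psi 186.1 gap 13.7 [-15.6   0.9  17.1] 30.0
dot [673.50152056   0.91556279  12.        ] [250.71584201 216.34330457] [233.97443613 207.46416944] [279.68066434 199.49765851] [278.6036233 182.5567973]
```

View pics/m4.png

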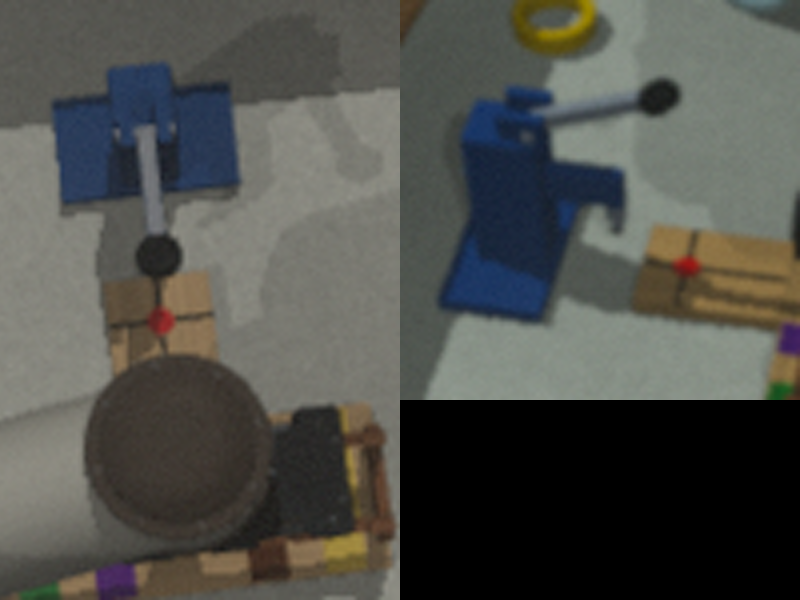

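Side view: the dot is at (251.8,216.8) and the tip end at (234,208), within about 1 px of the predictions. Top view: the dot is at (280.5,200.3) and the pad at (279.5,184).

```bash
python3 -c "
from h import *
sd=w('side',251.4,216.4,12);stp=w('side',233.7,207.7,36);td=w('top',280.2,199.9,12);pad=w('top',279.2,183.7,170)
print(sd,stp,stp-sd,td,pad)
y=np.radians(4.4);print('tip from pad',pad[:2]+33*np.array([np.cos(y),np.sin(y)]), 'rel top',pad[:2]+33*np.array([np.cos(y),np.sin(y)])-td[:2])
"
```

```text
[6.71670208e+02 6.06743212e-01 1.20000000e+01] [719.43166089   4.00978867  36.        ] [47.76145296  3.40304545 24.        ] [ 6.72400342e+02 -4.37893269e-01  1.20000000e+01] [685.87739971  -0.91674555 170.        ]
tip from pad [718.78014053   1.61498238] rel top [46.37979845  2.05287565]
```

>>> play_rows(increments=[{"linear": [-0.02,-0.001,-0.001],"delta_rot": [0,0,0],"grip": -0.8},{"linear": [-0.045,-0.002,-0.001],"delta_rot": [0,0,0],"grip": -0.8},{"linear": [-0.07,-0.0035,-0.002],"delta_rot": [0,0,0],"grip": -0.8},{"linear": [-0.09,-0.0045,-0.002],"delta_rot": [0,0,0],"grip": -0.8},{"linear": [-0.105,-0.005,-0.002],"delta_rot": [0,0,0],"grip": -0.8},{"linear": [-0.115,-0.0057,-0.002],"delta_rot": [0,0,0],"grip": -0.8},{"linear": [-0.117,-0.0057,-0.002],"delta_rot": [0,0,0],"grip": -0.8},{"linear": [-0.117,-0.0057,-0.002],"delta_rot": [0,0,0],"grip": -0.8}])

```text
clock: 10.78
tcp_pos: [597.1, -9.3, 87.3]
tcp_rot: [[-0.994, -0.107, -0.008], [-0.107, 0.994, -0.001], [0.008, -0.0, -1.0]]
contact_force: [-6.1, 0.3, 5.5]
finger_gap: 13.7
gripper_force: 30.0
```

```bash
python3 -c "
from h import *
st()
im=read_camera('top');cv2.imwrite('pics/t5.png',im[:,:,::-1])
s=read_camera('side');cv2.imwrite('pics/s5.png',s[:,:,::-1])
A=cv2.resize(im[120:220,240:315],None,fx=6,fy=6,interpolation=2);B=cv2.resize(s[170:245,205:263],None,fx=6,fy=6,interpolation=2)
C=np.zeros((600,798,3),np.uint8);C[:,:450]=A;C[:450,450:]=B;cv2.imwrite('pics/m5.png',C[:,:,::-1])
"
```

```text
10.78 [597.1  -9.3  87.3] psi 186.1 gap 13.7 [-6.1  0.3  5.5] 30.0
```

View pics/m5.png

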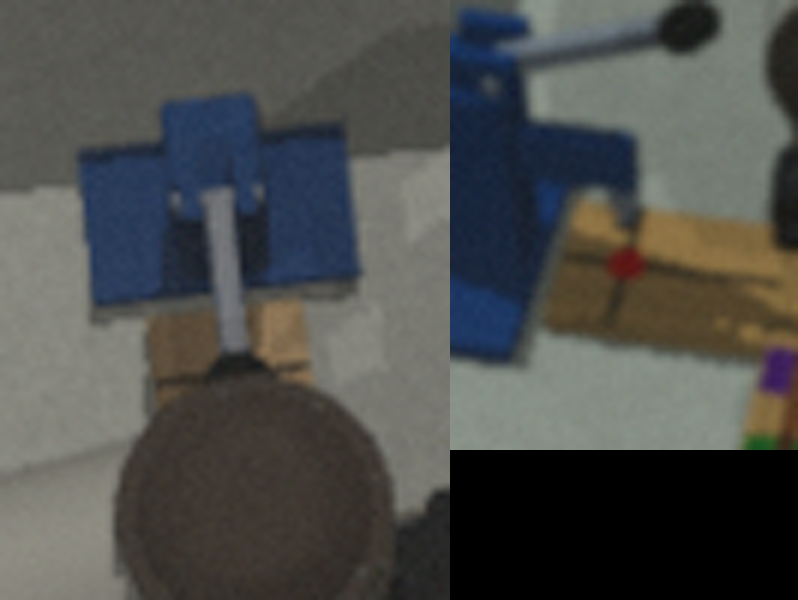

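Side: the dot is at (234.3,214) and the tip's end at about (234.6,207.3). In the top view the tongue's cross line runs (157,382)-(310,368), and the dot is hidden by the pad.

```bash
python3 -c "
from h import *
g=lambda u,v:(205+(u-450+.5)/6-.5,170+(v+.5)/6-.5)
d=w('side',*g(626,264),12);print('side dot',d)
for v in(220,225,230):
  t=w('side',*g(627,v),36);print(v,t,t-d)
q=lambda u,v:w('top',240+(u+.5)/6-.5,120+(v+.5)/6-.5,12)
a,b=q(158,382),q(309,369);print(a,b,(a+b)/2)
q=lambda u,v,z:w('top',240+(u+.5)/6-.5,120+(v+.5)/6-.5,z)
print('foot',q(92,303,3),q(358,275,3),q(80,153,10),q(343,122,10))
"
```

```text
side dot [720.1372212   3.8222585  12.       ]
220 [720.1261087   -1.25771424  36.        ] [-1.11124944e-02 -5.07997274e+00  2.40000000e+01]
225 [719.16073067   1.61186126  36.        ] [-0.97649053 -2.21039725 24.        ]
230 [718.19818885   4.47300615  36.        ] [-1.93903235  0.65074764 24.        ]
[717.79311284  36.68704729  12.        ] [722.31986405 -30.17596292  12.        ] [720.05648845   3.25554219  12.        ]
foot [755.93661903  66.08430444   3.        ] [766.32708665 -53.01031617   3.        ] [822.82272934  70.23601926  10.        ] [834.65150599 -47.62138449  10.        ]
```

>>> play_rows(increments=[{"linear": [0,-0.002,0],"delta_rot": [0,0,0],"grip": -0.8},{"linear": [0,-0.002,0],"delta_rot": [0,0,0],"grip": -0.8},{"linear": [0,-0.002,0],"delta_rot": [0,0,0],"grip": -0.2},{"linear": [0,-0.002,0],"delta_rot": [0,0,0],"grip": 0.2},{"linear": [0,-0.002,-0.1],"delta_rot": [0,0,0],"grip": 1},{"linear": [0,-0.002,-0.25],"delta_rot": [0,0,0],"grip": 1},{"linear": [-0.045,0.008,-0.405],"delta_rot": [0,0,0],"grip": 1},{"linear": [-0.045,0.008,-0.405],"delta_rot": [0,0,0],"grip": 1}])

```text
clock: 11.88
tcp_pos: [621.6, -3.1, 256.2]
tcp_rot: [[-0.994, -0.108, 0.013], [-0.108, 0.994, 0.002], [-0.013, 0.0, -1.0]]
contact_force: [0.5, 0.4, -0.2]
finger_gap: 65.7
gripper_force: 0.0
```

```bash
python3 -c "
from h import *
st();im=read_camera('wrist');cv2.imwrite('pics/w6.png',im[:,:,::-1])
print(px('wrist',(719.7,2.5,36)),px('wrist',(720,3.5,12)))
crop(im,230,190,350,320,4.5,'pics/w6c.png')
import pickle;pickle.dump({k:np.array(v) for k,v in readout.get_obs().items()},open('o6.pkl','wb'))
"
```

```text
11.88 [621.6  -3.1 256.2] psi 186.2 gap 65.7 [ 0.5  0.4 -0.2] 0.0
[284.8838458  267.22245332] [285.98359222 257.61642197]
```

View pics/w6c.png

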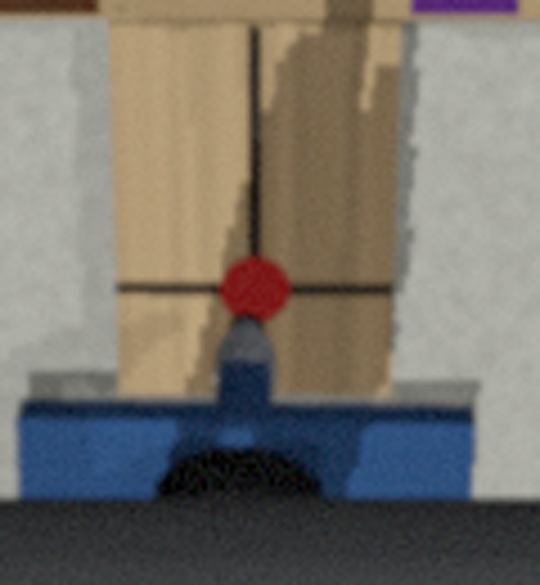

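The wrist crop shows the dot at (256,289) and the tip's lower end outlined from row 315, with its centre at about (246,330).

```bash
python3 -c "
from h import *
f=lambda u,v,z:w('wrist',230+(u+.5)/4.5-.5,190+(v+.5)/4.5-.5,z)
st();d=f(256,289,12);print(d)
for v in(325,330,335):
  t=f(246,v,36);print(v,t,t-d)
t=f(246,315,36);print('near edge',t,t-d)
a,b=f(255,60,12),f(256,250,12);print(np.degrees(np.arctan2((b-a)[1],(b-a)[0])))
a,b=f(20,405,10),f(472,408,10);print('foot',a,b,a-b)
"
```

```text
11.93 [619.6  -3.1 252.9] psi 186.2 gap 69.9 [ 0.4 -0.5 -1.1] 0.0
[715.29278813   3.58952003  12.        ]
325 [713.47085083   1.20835388  36.        ] [-1.8219373  -2.38116615 24.        ]
330 [714.76426329   1.34199273  36.        ] [-0.52852484 -2.2475273  24.        ]
335 [716.06030491   1.47590324  36.        ] [ 0.76751678 -2.11361679 24.        ]
near edge [710.89188143   0.94188783  36.        ] [-4.4009067 -2.6476322 24.       ]
6.281396599296428
foot [755.16423922 -53.12626415  10.        ] [743.64607013  62.34312202  10.        ] [  11.5181691  -115.46938617    0.        ]
```

>>> play_rows(increments=[{"linear": [0.045,-0.0155,0.1],"delta_rot": [0,0,0],"grip": 0.3},{"linear": [0.045,-0.0155,0.25],"delta_rot": [0,0,0],"grip": 0.0},{"linear": [0.045,-0.0155,0.34],"delta_rot": [0,0,0],"grip": 0.0},{"linear": [0.045,-0.0155,0.404],"delta_rot": [0,0,0],"grip": 0.0},{"linear": [0.045,-0.0155,0.404],"delta_rot": [0,0,0],"grip": 0.0},{"linear": [0.045,-0.0155,0.404],"delta_rot": [0,0,0],"grip": -0.5},{"linear": [0.045,-0.0155,0.404],"delta_rot": [0,0,0],"grip": -0.8},{"linear": [0.045,-0.0155,0.404],"delta_rot": [0,0,0],"grip": -0.8}])

```text
clock: 12.92
tcp_pos: [601.0, -11.5, 89.5]
tcp_rot: [[-0.994, -0.107, 0.002], [-0.107, 0.994, 0.001], [-0.002, 0.0, -1.0]]
contact_force: [0.2, -0.6, -0.4]
finger_gap: 21.5
gripper_force: 0.0
```

>>> play_rows(increments=[{"linear": [0,0,0],"delta_rot": [0,0,0],"grip": -0.8},{"linear": [0,0,0],"delta_rot": [0,0,0],"grip": -0.8},{"linear": [0,0,0],"delta_rot": [0,0,0],"grip": -0.8}])

```text
clock: 13.3
tcp_pos: [601.0, -10.9, 89.3]
tcp_rot: [[-0.994, -0.108, 0.002], [-0.108, 0.994, 0.001], [-0.002, 0.001, -1.0]]
contact_force: [-2.4, 5.1, 5.3]
finger_gap: 13.5
gripper_force: 30.0
```

>>> play_rows(increments=[{"linear": [0,0,0],"delta_rot": [0,0,0],"grip": -0.3},{"linear": [0,0,0],"delta_rot": [0,0,0],"grip": 0.2},{"linear": [0,0,-0.1],"delta_rot": [0,0,0],"grip": 0.6},{"linear": [0,0,-0.25],"delta_rot": [0,0,0],"grip": 1},{"linear": [-0.045,0.01,-0.405],"delta_rot": [0,0,0],"grip": 1},{"linear": [-0.045,0.01,-0.405],"delta_rot": [0,0,0],"grip": 1},{"linear": [-0.045,0.01,-0.405],"delta_rot": [0,0,0],"grip": 1},{"linear": [-0.045,0.01,-0.405],"delta_rot": [0,0,0],"grip": 1}])

```text
clock: 14.3
tcp_pos: [616.9, -6.2, 248.2]
tcp_rot: [[-0.994, -0.106, -0.004], [-0.106, 0.994, -0.001], [0.004, -0.0, -1.0]]
contact_force: [-0.2, -0.5, -0.9]
finger_gap: 83.6
gripper_force: 0.0
```

```bash
python3 -c "
from h import *
st();im=read_camera('wrist');cv2.imwrite('pics/w7.png',im[:,:,::-1])
crop(im,230,190,350,320,4.5,'pics/w7c.png')
plan((680,-1,215,186))
"
```

```text
14.3 [616.9  -6.2 248.2] psi 186.1 gap 83.6 [-0.2 -0.5 -0.9] 0.0
(680, -1, 215, 186) lin [-0.158, -0.004, 0.0829] rot [-0.0001, -0.0012, 0.0007]
```

View pics/w7c.png

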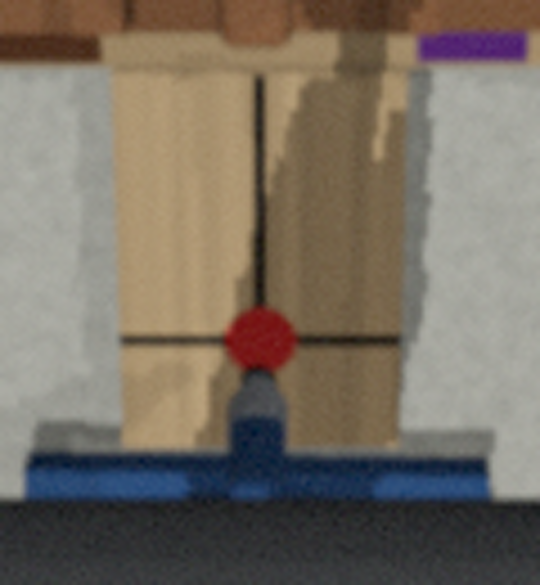

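The dot is at (261,341) and the tip's near edge at (258,369), so they are now centred within about 1 mm. Next is the lever.

>>> play_rows(increments=[{"linear": [0,0,-0.05],"delta_rot": [0,0,0],"grip": -0.5},{"linear": [-0.08,-0.002,-0.05],"delta_rot": [0,0,0],"grip": -1},{"linear": [-0.166,-0.004,-0.05],"delta_rot": [0,0,0],"grip": -1},{"linear": [-0.166,-0.004,-0.05],"delta_rot": [0,0,0],"grip": -1},{"linear": [-0.166,-0.004,0],"delta_rot": [0,0,0],"grip": -1},{"linear": [-0.166,-0.004,0.06],"delta_rot": [0,0,0],"grip": -1},{"linear": [-0.166,-0.004,0.09],"delta_rot": [0,0,0],"grip": -1},{"linear": [-0.166,-0.004,0.09],"delta_rot": [0,0,0],"grip": -1}])

```text
clock: 15.35
tcp_pos: [683.3, -0.4, 213.2]
tcp_rot: [[-0.994, -0.107, -0.003], [-0.107, 0.994, -0.001], [0.003, -0.0, -1.0]]
contact_force: [-0.6, 0.3, 0.4]
finger_gap: 15.2
gripper_force: 0.0
```

```bash
python3 -c "
from h import *
st();plan((683,-1,180,186),(683,-1,157,186))
"
```

```text
15.35 [ 6.833e+02 -4.000e-01  2.132e+02] psi 186.1 gap 15.2 [-0.6  0.3  0.4] 0.0
(683, -1, 180, 186) lin [0.0008, -0.0013, 0.0831] rot [-0.0001, -0.0009, 0.0008]
(683, -1, 157, 186) lin [0.0006, -0.0012, 0.1406] rot [-0.0001, -0.0009, 0.0008]
```

>>> play_rows(increments=[{"linear": [0,-0.001,0.03],"delta_rot": [0,0,0],"grip": -1},{"linear": [0,-0.001,0.05],"delta_rot": [0,0,0],"grip": -1},{"linear": [0.002,-0.001,0.07],"delta_rot": [0,0,0],"grip": -1},{"linear": [0.004,-0.001,0.09],"delta_rot": [0,0,0],"grip": -1},{"linear": [0.006,-0.001,0.11],"delta_rot": [0,0,0],"grip": -1},{"linear": [0.006,-0.001,0.13],"delta_rot": [0,0,0],"grip": -1},{"linear": [0.006,-0.001,0.142],"delta_rot": [0,0,0],"grip": -1},{"linear": [0.006,-0.001,0.142],"delta_rot": [0,0,0],"grip": -1}])

```text
clock: 16.35
tcp_pos: [681.7, -0.9, 156.5]
tcp_rot: [[-0.994, -0.107, -0.001], [-0.107, 0.994, -0.0], [0.001, 0.0, -1.0]]
contact_force: [-0.0, 1.6, 0.5]
finger_gap: 0.2
gripper_force: 0.0
```

>>> play_rows(increments=[{"linear": [0,0,0],"delta_rot": [0,0,0],"grip": -1},{"linear": [0,0,0.005],"delta_rot": [0,0,0],"grip": -1},{"linear": [0,0,0.005],"delta_rot": [0,0,0],"grip": -1}])

```text
clock: 16.73
tcp_pos: [681.8, -0.9, 155.4]
tcp_rot: [[-0.994, -0.107, -0.0], [-0.107, 0.994, 0.0], [0.0, 0.0, -1.0]]
contact_force: [-1.1, -0.5, 0.5]
finger_gap: 0.3
gripper_force: 0.0
```

>>> play_rows(increments=[{"linear": [0,0,-0.1],"delta_rot": [0,0,0],"grip": -1},{"linear": [0,0,-0.2],"delta_rot": [0,0,0],"grip": -1},{"linear": [0.1,0,-0.25],"delta_rot": [0,0,0],"grip": 0},{"linear": [0.19,-0.005,-0.25],"delta_rot": [0,0,0],"grip": 0.6},{"linear": [0.19,-0.005,-0.25],"delta_rot": [0,0,0],"grip": 1},{"linear": [0.19,-0.005,-0.25],"delta_rot": [0,0,0],"grip": 1},{"linear": [0.19,-0.005,-0.25],"delta_rot": [0,0,0],"grip": 1}])

```text
clock: 17.6
tcp_pos: [607.2, -10.9, 255.1]
tcp_rot: [[-0.994, -0.107, -0.0], [-0.107, 0.994, -0.0], [0.0, -0.0, -1.0]]
contact_force: [-0.3, -0.6, 0.7]
finger_gap: 42.5
gripper_force: 0.0
```

```bash
python3 -c "
from h import *
st();im=read_camera('wrist');s=read_camera('side');t=read_camera('top');cv2.imwrite('pics/t8.png',t[:,:,::-1])
rs=lambda i,f:cv2.resize(i,None,fx=f,fy=f,interpolation=2)
C=np.zeros((600,800,3),np.uint8);C[:,:400]=rs(im[180:330,240:340],4);C[:300,400:]=rs(s[165:240,195:295],4);C[300:600,400:]=rs(t[130:330,165:435],1.48)[:296,:400] if 0 else np.pad(rs(t[130:330,165:435],1.48),((0,4),(0,0),(0,0)))[:300,:400]
cv2.imwrite('pics/m8.png',C[:,:,::-1])
"
```

```text
17.6 [607.2 -10.9 255.1] psi 186.1 gap 42.5 [-0.3 -0.6  0.7] 0.0
```

View pics/m8.png

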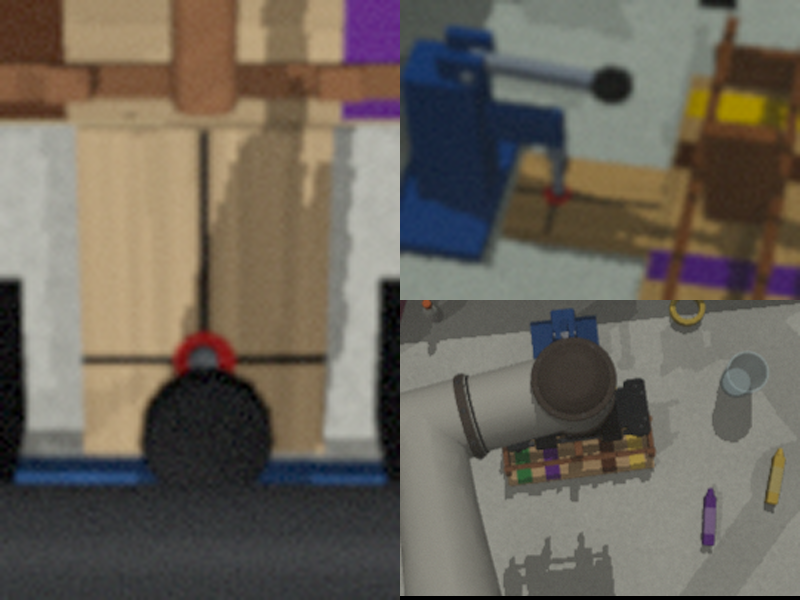

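The lever is latched and the plunger is centred inside the red ring, with the dot near (204,357) in the left panel. Next I compute the stand pose and check the clearance at the end panels.

```bash
python3 -c "
from h import *
st();d=w('wrist',240+204.5/4-.5,180+356/4-.5,12);a=w('wrist',240+204.5/4-.5,180+140/4-.5,12);print('dot',d,np.degrees(np.arctan2((d-a)[1],(d-a)[0])))
A=np.load('w2.npy');o={'tcp_pos':A[0],'tcp_rot':A[1:]}
y=np.radians(6.1);X=np.array([np.cos(y),np.sin(y)]);Y=np.array([-X[1],X[0]]);O=np.array([467.8,-.6])
for n,u,v,z in(('inner top L',47,225,66),('outer top L',32,225,66),('inner foot L',72,290,12),('inner top R',524,225,66),('outer R',545,225,66),('rail end L',22,285,72),('fin',291,230,98),('bd',48,116,12),('bd',533,108,12)):
  p=w('wrist',130+(u+.5)/1.8-.5,(v+.5)/1.8-.5,z,o)[:2]-O;print(n,p@X,p@Y)
"
```

```text
17.75 [607.  -10.9 254.9] psi 186.1 gap 54.2 [0.7 0.3 0.4] 0.0
dot [719.11306931   1.9456574   12.        ] 6.188011943975827
inner top L -2.6273774662567133 -115.30419862694205
outer top L -2.769183482803228 -122.40174827081528
inner foot L 38.460426624655966 -125.02922311867054
inner top R 1.8839589358936824 110.49323123014895
outer R 2.082656161813772 120.43824949815071
rail end L 24.65821401390767 -128.7065386580401
fin -1.1564655379236828 0.028160525673288604
bd -54.36110728379014 -126.78572719733077
bd -53.21793021633244 128.75467782144352
```

```bash
python3 -c "
from h import *
im=cv2.imread('pics/w2.png')[:,:,::-1];A=cv2.resize(im[40:190,130:220],None,fx=4,fy=4,interpolation=2);B=cv2.resize(im[40:190,355:445],None,fx=4,fy=4,interpolation=2)
cv2.imwrite('pics/ends.png',np.hstack([A,B])[:,:,::-1])"
```

```text
(no output)
```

View pics/ends.png

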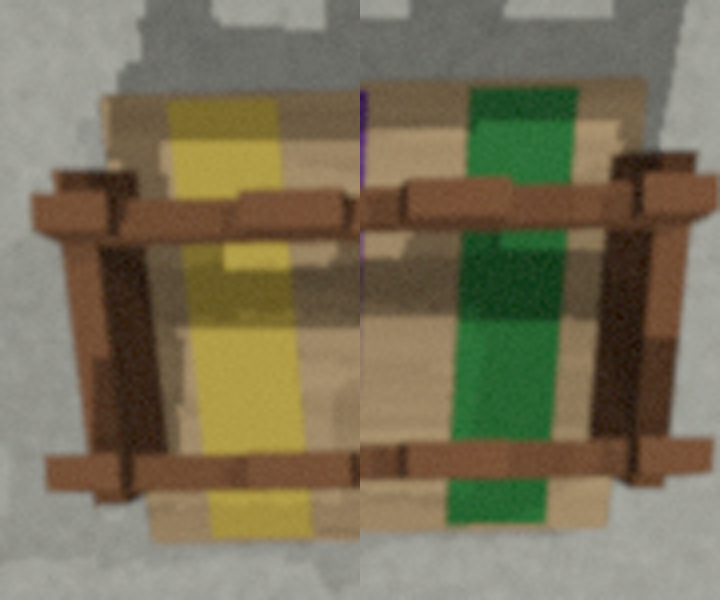

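The crop shows the end panels joining the rails underneath, with inner faces at about |y| = 118 mm. I'll grip the crayons shallowly, with fingertips 4 mm below the crayon axis, to keep clear of the panels.

```bash
cat >> h.py <<'E'
HS={'g':((40,70,30),(88,255,255)),'p':((122,50,25),(160,255,255)),'y':((18,90,70),(35,255,255))}
def det(c,near,z=16,cam='wrist',r=80):
    o=readout.get_obs();im=read_camera(cam);hsv=cv2.cvtColor(im,cv2.COLOR_RGB2HSV)
    m=cv2.inRange(hsv,*HS[c]);m=cv2.morphologyEx(m,cv2.MORPH_CLOSE,np.ones((5,5),np.uint8))
    n,lab,s,_=cv2.connectedComponentsWithStats(m)
    best=None
    for i in range(1,n):
        if s[i,4]<60: continue
        P=np.argwhere(lab==i)[:,::-1];W=np.array([w(cam,u,v,z,o)[:2] for u,v in P])
        dd=np.linalg.norm(W.mean(0)-near)
        if dd<r and (best is None or len(P)>best[0]): best=(len(P),W,P)
    if best is None: print('none');return im
    W=best[1];R=cv2.minAreaRect(W.astype(np.float32));b=cv2.boxPoints(R)
    e=b[1]-b[0],b[2]-b[1];e=max(e,key=np.linalg.norm);u=e/np.linalg.norm(e)
    C=np.array(R[0]);t=(W-C)@u;L=max(R[1])/2
    wid=lambda k:np.ptp(((W-C)@[-u[1],u[0]])[(t*k>L-9)])
    a,bb=wid(1),wid(-1)
    if bb<a:u=-u
    body=C+u*(L-14-43)
    print(c,best[0],'centre',C.round(1),'size',np.round(R[1],1),'tipdir',round(np.degrees(np.arctan2(u[1],u[0])),1),'endwidths',round(a,1),round(bb,1),'body',body.round(1),'body(tail)',(C-u*(L-43)).round(1),'px',best[2].mean(0).round())
    return im
E
python3 -c "
from h import *
plan((415,244,250,171))"
```

```text
(415, 244, 250, 171) lin [0.4091, 0.685, 0.0125] rot [-0.0001, -0.0003, 0.0841]
```

>>> play_rows(increments=[{"linear": [0.409,0.685,0.0125],"delta_rot": [0,0,0.084],"grip": 1},{"linear": [0.409,0.685,0.0125],"delta_rot": [0,0,0.084],"grip": 1},{"linear": [0.409,0.685,0.0125],"delta_rot": [0,0,0.084],"grip": 1},{"linear": [0.409,0.685,0.0125],"delta_rot": [0,0,0.084],"grip": 1},{"linear": [0.409,0.685,0.0125],"delta_rot": [0,0,0.084],"grip": 1},{"linear": [0.409,0.685,0.0125],"delta_rot": [0,0,0.084],"grip": 1},{"linear": [0.409,0.685,0.0125],"delta_rot": [0,0,0.084],"grip": 1},{"linear": [0.409,0.685,0.0125],"delta_rot": [0,0,0.084],"grip": 1}])

```text
clock: 18.75
tcp_pos: [415.3, 243.2, 250.4]
tcp_rot: [[-0.987, 0.158, -0.0], [0.158, 0.987, -0.0], [0.0, -0.0, -1.0]]
contact_force: [0.7, 0.3, -0.5]
finger_gap: 87.3
gripper_force: 0.0
```

>>> play_rows(increments=[{"linear": [0,0,0],"delta_rot": [0,0,0],"grip": 1},{"linear": [0,0,0],"delta_rot": [0,0,0],"grip": 1}])

```text
clock: 19.0
tcp_pos: [415.1, 243.1, 250.4]
tcp_rot: [[-0.987, 0.158, -0.0], [0.158, 0.987, -0.0], [0.0, -0.0, -1.0]]
contact_force: [-0.2, 1.0, 0.6]
finger_gap: 86.9
gripper_force: 0.0
```

```bash
python3 -c "
from h import *
st();im=det('g',(451,238));cv2.imwrite('pics/w9.png',im[:,:,::-1])
det('p',(466,-238),cam='top');det('y',(536,-358),cam='top')
"
```

```text
19.0 [415.1 243.1 250.4] psi 170.9 gap 86.9 [-0.2  1.   0.6] 0.0
g 1500 centre [449.9 236.9] size [18.6 99.5] tipdir -8.7 endwidths 9.8 18.4 body [442.7 238. ] body(tail) [443.2 237.9] px [289. 201.]
p 288 centre [ 468.6 -238. ] size [20.7 98.1] tipdir -4.6 endwidths 8.0 18.2 body [ 460.7 -237.3] body(tail) [ 462.6 -237.5] px [374. 278.]
y 289 centre [ 536.9 -357.5] size [22.1 99.3] tipdir -12.2 endwidths 8.5 19.0 body [ 529.8 -355.9] body(tail) [ 530.5 -356.1] px [418. 250.]
```

Excellent fit (18.6 x 99.5 mm). I'll grasp green at its body centre (443,238), heading -8.7°.

```bash
python3 -c "
from h import *
plan((443,238,70,171.2),(443,238,31,171.2))"
```

```text
(443, 238, 70, 171.2) lin [-0.0718, -0.0026, 0.4513] rot [-0.0, -0.0, -0.0013]
(443, 238, 31, 171.2) lin [-0.0718, -0.0026, 0.5488] rot [-0.0, -0.0, -0.0013]
```

>>> play_rows(increments=[{"linear": [-0.072,-0.0026,0.15],"delta_rot": [0,0,-0.001],"grip": 0.5},{"linear": [-0.072,-0.0026,0.3],"delta_rot": [0,0,-0.001],"grip": 0.2},{"linear": [-0.072,-0.0026,0.45],"delta_rot": [0,0,-0.001],"grip": 0},{"linear": [-0.072,-0.0026,0.5],"delta_rot": [0,0,-0.001],"grip": 0},{"linear": [-0.072,-0.0026,0.549],"delta_rot": [0,0,-0.001],"grip": 0},{"linear": [-0.072,-0.0026,0.549],"delta_rot": [0,0,-0.001],"grip": -0.2},{"linear": [-0.072,-0.0026,0.549],"delta_rot": [0,0,-0.001],"grip": -0.75},{"linear": [-0.072,-0.0026,0.549],"delta_rot": [0,0,-0.001],"grip": -0.75}], grip_force=20)

```text
clock: 20.15
tcp_pos: [443.4, 238.9, 32.0]
tcp_rot: [[-0.988, 0.153, 0.002], [0.153, 0.988, 0.002], [-0.001, 0.002, -1.0]]
contact_force: [-0.2, 0.8, -0.1]
finger_gap: 23.1
gripper_force: 0.0
```

>>> play_rows(increments=[{"linear": [0,0,0],"delta_rot": [0,0,0],"grip": -0.75},{"linear": [0,0,0],"delta_rot": [0,0,0],"grip": -0.75},{"linear": [0,0,0],"delta_rot": [0,0,0],"grip": -0.75},{"linear": [0,0,-0.1],"delta_rot": [0,0,0],"grip": -0.75},{"linear": [0,0,-0.25],"delta_rot": [0,0,0],"grip": -0.75},{"linear": [0,0,-0.3],"delta_rot": [0,0,0],"grip": -0.75},{"linear": [0,0,-0.3],"delta_rot": [0,0,0],"grip": -0.75}])

```text
clock: 21.02
tcp_pos: [443.3, 238.9, 152.6]
tcp_rot: [[-0.988, 0.153, 0.003], [0.153, 0.988, 0.003], [-0.002, 0.004, -1.0]]
contact_force: [0.1, -0.0, -1.3]
finger_gap: 20.0
gripper_force: 20.0
```

```bash
cat >> h.py <<'E'
O=np.array([594.8,-11.5]);ya=np.radians(6.15);SX=np.array([np.cos(ya),np.sin(ya)]);SY=np.array([-SX[1],SX[0]])
def place(y,up,x=-2):
    c=O+SX*(x-4.4)+SY*y; return (*c.round(1),88.5+up,186.15,-12)
E
python3 -c "
from h import *
st();plan(place(100,60),place(100,1.5))"
```

```text
21.02 [443.3 238.9 152.6] psi 171.2 gap 20.0 [ 0.1 -0.  -1.3] 20.0
(np.float64(577.7), np.float64(87.2), 148.5, 186.15, -12) lin [-0.3901, -0.3235, 0.01] rot [-0.0076, -0.0654, -0.0829]
(np.float64(577.7), np.float64(87.2), 90.0, 186.15, -12) lin [-0.3898, -0.324, 0.1562] rot [-0.0076, -0.0654, -0.0829]
```

>>> play_rows(increments=[{"linear": [-0.1,-0.08,0.005],"delta_rot": [-0.002,-0.02,-0.03],"grip": -0.75},{"linear": [-0.2,-0.16,0.005],"delta_rot": [-0.004,-0.04,-0.06],"grip": -0.75},{"linear": [-0.3,-0.25,0.01],"delta_rot": [-0.0076,-0.0654,-0.083],"grip": -0.75},{"linear": [-0.36,-0.3,0.01],"delta_rot": [-0.0076,-0.0654,-0.083],"grip": -0.75},{"linear": [-0.39,-0.3235,0.01],"delta_rot": [-0.0076,-0.0654,-0.083],"grip": -0.75},{"linear": [-0.39,-0.3235,0.01],"delta_rot": [-0.0076,-0.0654,-0.083],"grip": -0.75},{"linear": [-0.39,-0.3235,0.01],"delta_rot": [-0.0076,-0.0654,-0.083],"grip": -0.75}])

```text
clock: 21.9
tcp_pos: [576.2, 86.7, 145.7]
tcp_rot: [[-0.974, -0.108, 0.202], [-0.106, 0.994, 0.018], [-0.202, -0.004, -0.979]]
contact_force: [0.4, 0.4, 0.1]
finger_gap: 19.9
gripper_force: 20.0
```

```bash
python3 -c "
from h import *
st();plan(place(100,15),place(100,1.5))"
```

```text
21.9 [576.2  86.7 145.7] psi 186.2 gap 19.9 [0.4 0.4 0.1] 20.0
(np.float64(577.7), np.float64(87.2), 103.5, 186.15, -12) lin [0.0176, 0.0013, 0.104] rot [-0.0011, -0.0018, 0.0004]
(np.float64(577.7), np.float64(87.2), 90.0, 186.15, -12) lin [0.0244, 0.0014, 0.1371] rot [-0.0011, -0.0018, 0.0004]
```

>>> play_rows(increments=[{"linear": [0.01,0.001,0.05],"delta_rot": [-0.001,-0.002,0],"grip": -0.75},{"linear": [0.0176,0.0013,0.104],"delta_rot": [-0.001,-0.002,0],"grip": -0.75},{"linear": [0.02,0.0013,0.12],"delta_rot": [-0.001,-0.002,0],"grip": -0.75},{"linear": [0.0235,0.0014,0.132],"delta_rot": [-0.001,-0.002,0],"grip": -0.75},{"linear": [0.0235,0.0014,0.132],"delta_rot": [-0.001,-0.002,0],"grip": -0.75},{"linear": [0.0235,0.0014,0.132],"delta_rot": [-0.001,-0.002,0],"grip": -0.75}])

```text
clock: 22.65
tcp_pos: [579.1, 87.4, 94.1]
tcp_rot: [[-0.971, -0.108, 0.211], [-0.106, 0.994, 0.023], [-0.212, 0.0, -0.977]]
contact_force: [-0.3, 0.4, -0.2]
finger_gap: 20.0
gripper_force: 20.0
```

```bash
python3 -c "
from h import *
st();plan(place(100,1))"
```

```text
22.65 [579.1  87.4  94.1] psi 186.2 gap 20.0 [-0.3  0.4 -0.2] 20.0
(np.float64(577.7), np.float64(87.2), 89.5, 186.15, -12) lin [0.006, -0.0002, 0.0104] rot [0.0002, 0.0014, 0.0004]
```

>>> play_rows(increments=[{"linear": [0.005,0,0.006],"delta_rot": [0,0.001,0],"grip": -0.75},{"linear": [0.005,0,0.0104],"delta_rot": [0,0.001,0],"grip": -0.75},{"linear": [0.005,0,0.0104],"delta_rot": [0,0.001,0],"grip": -0.75},{"linear": [0.005,0,0.0104],"delta_rot": [0,0.001,0],"grip": -0.75}])

```text
clock: 23.15
tcp_pos: [577.6, 87.0, 89.1]
tcp_rot: [[-0.972, -0.108, 0.207], [-0.106, 0.994, 0.022], [-0.208, -0.0, -0.978]]
contact_force: [-2.2, -0.3, 3.7]
finger_gap: 19.8
gripper_force: 20.0
```

>>> play_rows(increments=[{"linear": [0,0,0],"delta_rot": [0,0,0],"grip": -0.45},{"linear": [0,0,0],"delta_rot": [0,0,0],"grip": -0.35},{"linear": [0,0,0],"delta_rot": [0,0,0],"grip": -0.35},{"linear": [0,0,-0.04],"delta_rot": [0,0,0],"grip": -0.35},{"linear": [0,0,-0.1],"delta_rot": [0,0,0],"grip": -0.3},{"linear": [0,0,-0.2],"delta_rot": [0,0,0],"grip": 0},{"linear": [0.03,0,-0.38],"delta_rot": [0,0,0],"grip": 1},{"linear": [0.03,0,-0.38],"delta_rot": [0,0,0],"grip": 1}])

```text
clock: 24.15
tcp_pos: [535.6, 83.1, 239.8]
tcp_rot: [[-0.971, -0.109, 0.215], [-0.106, 0.994, 0.026], [-0.216, 0.003, -0.976]]
contact_force: [-0.4, 0.3, -0.6]
finger_gap: 52.9
gripper_force: 0.0
```

```bash
python3 -c "
from h import *
st();im=read_camera('wrist');cv2.imwrite('pics/w10.png',im[:,:,::-1]);print(px('wrist',(*(O-SX*2+SY*100),68)))
plan((430,-235,250,174))"
```

```text
24.15 [535.6  83.1 239.8] psi 186.2 gap 52.9 [-0.4  0.3 -0.6] 0.0
[289.19229898 197.46053414]
(430, -235, 250, 174) lin [0.3332, -0.7613, -0.1033] rot [0.0081, 0.0684, 0.0677]
```

View pics/w10.png

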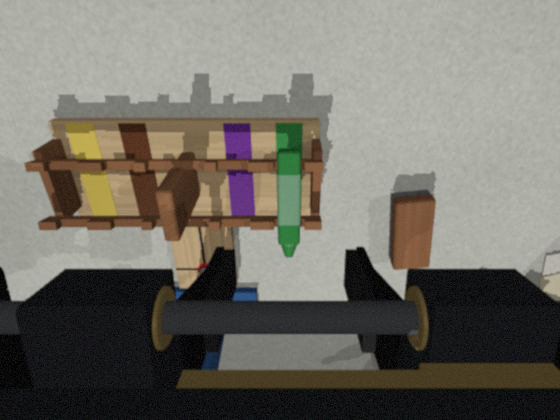

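The green crayon lies across both rails at (289,196), where predicted, and the eraser lies flat on the table at (412,230). Purple is next.

>>> play_rows(increments=[{"linear": [0.333,-0.761,-0.103],"delta_rot": [0.008,0.068,0.068],"grip": 1},{"linear": [0.333,-0.761,-0.103],"delta_rot": [0.008,0.068,0.068],"grip": 1},{"linear": [0.333,-0.761,-0.103],"delta_rot": [0.008,0.068,0.068],"grip": 1},{"linear": [0.333,-0.761,-0.103],"delta_rot": [0.008,0.068,0.068],"grip": 1},{"linear": [0.333,-0.761,-0.103],"delta_rot": [0.008,0.068,0.068],"grip": 1},{"linear": [0.333,-0.761,-0.103],"delta_rot": [0.008,0.068,0.068],"grip": 1},{"linear": [0.333,-0.761,-0.103],"delta_rot": [0.008,0.068,0.068],"grip": 1},{"linear": [0.333,-0.761,-0.103],"delta_rot": [0.008,0.068,0.068],"grip": 1}])

```text
clock: 25.2
tcp_pos: [429.5, -234.8, 246.6]
tcp_rot: [[-0.994, 0.106, -0.007], [0.106, 0.994, -0.002], [0.007, -0.003, -1.0]]
contact_force: [-0.2, -1.0, 0.7]
finger_gap: 86.9
gripper_force: 0.0
```

>>> play_rows(increments=[{"linear": [0,0,0],"delta_rot": [0,0,0],"grip": 1},{"linear": [0,0,0],"delta_rot": [0,0,0],"grip": 1}])

```text
clock: 25.45
tcp_pos: [429.9, -234.5, 247.6]
tcp_rot: [[-0.995, 0.104, -0.005], [0.105, 0.995, -0.003], [0.005, -0.003, -1.0]]
contact_force: [1.1, 0.3, 0.4]
finger_gap: 86.5
gripper_force: 0.0
```

```bash
python3 -c "
from h import *
st();im=det('p',(466,-238));cv2.imwrite('pics/w11.png',im[:,:,::-1])
plan((462,-237,70,174.5),(462,-237,31,174.5))"
```

```text
25.45 [ 429.9 -234.5  247.6] psi 174.0 gap 86.5 [1.1 0.3 0.4] 0.0
p 1465 centre [ 507.4 -247.3] size [ 19.1 100.8] tipdir -5.8 endwidths 11.2 18.9 body [ 500.9 -246.6] body(tail) [ 500.1 -246.5] px [286. 241.]
(462, -237, 70, 174.5) lin [-0.0827, 0.0038, 0.4437] rot [-0.001, -0.0015, -0.0028]
(462, -237, 31, 174.5) lin [-0.0832, 0.0041, 0.5412] rot [-0.001, -0.0015, -0.0028]
```

The purple crayon has been knocked about 4 cm aside, and the body is now at (500.5,-246.5). I'm replanning for that.

```bash
python3 -c "
from h import *
plan((500.5,-246.5,70,174.2),(500.5,-246.5,31,174.2))"
```

```text
(500.5, -246.5, 70, 174.2) lin [-0.1809, -0.0098, 0.4433] rot [-0.001, -0.0015, -0.0012]
(500.5, -246.5, 31, 174.2) lin [-0.1814, -0.0095, 0.5408] rot [-0.001, -0.0015, -0.0012]
```

>>> play_rows(increments=[{"linear": [-0.1,-0.006,0.1],"delta_rot": [-0.001,-0.0015,-0.001],"grip": 0.5},{"linear": [-0.181,-0.0098,0.2],"delta_rot": [-0.001,-0.0015,-0.001],"grip": 0.2},{"linear": [-0.181,-0.0098,0.34],"delta_rot": [-0.001,-0.0015,-0.001],"grip": 0},{"linear": [-0.181,-0.0098,0.443],"delta_rot": [-0.001,-0.0015,-0.001],"grip": 0},{"linear": [-0.181,-0.0098,0.5],"delta_rot": [-0.001,-0.0015,-0.001],"grip": 0},{"linear": [-0.1815,-0.0095,0.541],"delta_rot": [-0.001,-0.0015,-0.001],"grip": 0},{"linear": [-0.1815,-0.0095,0.541],"delta_rot": [-0.001,-0.0015,-0.001],"grip": 0},{"linear": [-0.1815,-0.0095,0.541],"delta_rot": [-0.001,-0.0015,-0.001],"grip": -0.75}])

```text
clock: 26.5
tcp_pos: [501.1, -247.4, 32.0]
tcp_rot: [[-0.995, 0.102, 0.002], [0.102, 0.995, -0.001], [-0.002, -0.0, -1.0]]
contact_force: [0.2, -0.1, 0.4]
finger_gap: 39.2
gripper_force: 0.0
```

>>> play_rows(increments=[{"linear": [0,0,0],"delta_rot": [0,0,0],"grip": -0.75},{"linear": [0,0,0],"delta_rot": [0,0,0],"grip": -0.75},{"linear": [0,0,0],"delta_rot": [0,0,0],"grip": -0.75},{"linear": [0,0,0],"delta_rot": [0,0,0],"grip": -0.75},{"linear": [0,0,-0.1],"delta_rot": [0,0,0],"grip": -0.75},{"linear": [0,0,-0.25],"delta_rot": [0,0,0],"grip": -0.75},{"linear": [0,0,-0.3],"delta_rot": [0,0,0],"grip": -0.75},{"linear": [0,0,-0.3],"delta_rot": [0,0,0],"grip": -0.75}])

```text
clock: 27.5
tcp_pos: [500.9, -247.4, 152.4]
tcp_rot: [[-0.995, 0.103, 0.004], [0.103, 0.995, -0.001], [-0.004, -0.0, -1.0]]
contact_force: [0.7, 0.3, -1.3]
finger_gap: 19.5
gripper_force: 20.0
```

```bash
python3 -c "
from h import *
st();plan(place(50,70),place(50,1.5))"
```

```text
27.5 [ 500.9 -247.4  152.4] psi 174.1 gap 19.5 [ 0.7  0.3 -1.3] 20.0
(np.float64(583.1), np.float64(37.5), 158.5, 186.15, -12) lin [-0.131, 0.7297, -0.0149] rot [-0.0072, -0.0652, -0.0668]
(np.float64(583.1), np.float64(37.5), 90.0, 186.15, -12) lin [-0.1303, 0.7298, 0.1563] rot [-0.0072, -0.0652, -0.0668]
```

>>> play_rows(increments=[{"linear": [-0.02,0.1,-0.04],"delta_rot": [-0.002,-0.02,-0.02],"grip": -0.75},{"linear": [-0.05,0.22,-0.04],"delta_rot": [-0.004,-0.04,-0.04],"grip": -0.75},{"linear": [-0.07,0.35,-0.04],"delta_rot": [-0.007,-0.065,-0.067],"grip": -0.75},{"linear": [-0.1,0.48,-0.04],"delta_rot": [-0.007,-0.065,-0.067],"grip": -0.75},{"linear": [-0.12,0.6,-0.03],"delta_rot": [-0.007,-0.065,-0.067],"grip": -0.75},{"linear": [-0.131,0.73,-0.015],"delta_rot": [-0.007,-0.065,-0.067],"grip": -0.75},{"linear": [-0.131,0.73,-0.015],"delta_rot": [-0.007,-0.065,-0.067],"grip": -0.75},{"linear": [-0.131,0.73,-0.015],"delta_rot": [-0.007,-0.065,-0.067],"grip": -0.75}])

```text
clock: 28.5
tcp_pos: [581.2, 37.6, 154.9]
tcp_rot: [[-0.974, -0.108, 0.199], [-0.106, 0.994, 0.021], [-0.2, -0.0, -0.98]]
contact_force: [0.2, -1.1, -0.3]
finger_gap: 19.6
gripper_force: 20.0
```

```bash
python3 -c "
from h import *
st();plan(place(50,15),place(50,4))"
```

```text
28.5 [581.2  37.6 154.9] psi 186.2 gap 19.6 [ 0.2 -1.1 -0.3] 20.0
(np.float64(583.1), np.float64(37.5), 103.5, 186.15, -12) lin [0.0212, -0.0006, 0.1269] rot [-0.0, -0.0027, 0.0003]
(np.float64(583.1), np.float64(37.5), 92.5, 186.15, -12) lin [0.0267, -0.0006, 0.1539] rot [-0.0, -0.0027, 0.0003]
```

>>> play_rows(increments=[{"linear": [0.01,0,0.06],"delta_rot": [0,-0.0025,0],"grip": -0.75},{"linear": [0.021,0,0.126],"delta_rot": [0,-0.0025,0],"grip": -0.75},{"linear": [0.024,-0.0006,0.14],"delta_rot": [0,-0.0025,0],"grip": -0.75},{"linear": [0.026,-0.0006,0.154],"delta_rot": [0,-0.0025,0],"grip": -0.75},{"linear": [0.026,-0.0006,0.154],"delta_rot": [0,-0.0025,0],"grip": -0.75},{"linear": [0.026,-0.0006,0.154],"delta_rot": [0,-0.0025,0],"grip": -0.75}])

```text
clock: 29.25
tcp_pos: [585.2, 37.9, 95.4]
tcp_rot: [[-0.971, -0.108, 0.211], [-0.105, 0.994, 0.024], [-0.213, 0.001, -0.977]]
contact_force: [-0.0, -0.5, -0.9]
finger_gap: 19.7
gripper_force: 20.0
```

```bash
python3 -c "
from h import *
st();plan(place(50,1))"
```

```text
29.25 [585.2  37.9  95.4] psi 186.2 gap 19.7 [-0.  -0.5 -0.9] 20.0
(np.float64(583.1), np.float64(37.5), 89.5, 186.15, -12) lin [0.0084, -0.0003, 0.0132] rot [0.0002, 0.0016, 0.0002]
```

>>> play_rows(increments=[{"linear": [0.004,0,0.007],"delta_rot": [0,0.001,0],"grip": -0.75},{"linear": [0.007,0,0.013],"delta_rot": [0,0.001,0],"grip": -0.75},{"linear": [0.007,0,0.013],"delta_rot": [0,0.001,0],"grip": -0.75},{"linear": [0.007,0,0.013],"delta_rot": [0,0.001,0],"grip": -0.75}])

```text
clock: 29.75
tcp_pos: [583.2, 37.7, 88.9]
tcp_rot: [[-0.972, -0.108, 0.207], [-0.106, 0.994, 0.023], [-0.208, 0.0, -0.978]]
contact_force: [-0.4, 0.5, 0.2]
finger_gap: 19.7
gripper_force: 20.0
```

>>> play_rows(increments=[{"linear": [0,0,0],"delta_rot": [0,0,0],"grip": -0.45},{"linear": [0,0,0],"delta_rot": [0,0,0],"grip": -0.35},{"linear": [0,0,0],"delta_rot": [0,0,0],"grip": -0.35},{"linear": [0,0,-0.04],"delta_rot": [0,0,0],"grip": -0.35},{"linear": [0,0,-0.1],"delta_rot": [0,0,0],"grip": -0.35},{"linear": [0,0,-0.2],"delta_rot": [0,0,0],"grip": -0.2},{"linear": [0.03,0,-0.38],"delta_rot": [0,0,0],"grip": 1},{"linear": [0.03,0,-0.38],"delta_rot": [0,0,0],"grip": 1}])

```text
clock: 30.75
tcp_pos: [540.9, 33.3, 241.1]
tcp_rot: [[-0.97, -0.109, 0.217], [-0.106, 0.994, 0.026], [-0.218, 0.002, -0.976]]
contact_force: [0.1, 1.0, -0.7]
finger_gap: 46.9
gripper_force: 0.0
```

```bash
python3 -c "
from h import *
st();im=det('p',O+SY*50,z=72);cv2.imwrite('pics/w12.png',im[:,:,::-1]);print(O-SX*2+SY*50)
plan((496,-347,250,167.8))"
```

```text
30.75 [540.9  33.3 241.1] psi 186.2 gap 46.9 [ 0.1  1.  -0.7] 0.0Traceback (most recent call last):
  File "<string>", line 3, in <module>
    st();im=det('p',O+SY*50,z=72);cv2.imwrite('pics/w12.png',im[:,:,::-1]);print(O-SX*2+SY*50)
            ~~~^^^^^^^^^^^^^^^^^^
  File "h.py", line 38, in det
    P=np.argwhere(lab==i)[:,::-1];W=np.array([w(cam,u,v,z,o)[:2] for u,v in P])
                                              ~^^^^^^^^^^^^^
  File "h.py", line 4, in w
    c=camera_info(name); d=np.array([(u-c['cx'])/c['fx'],(v-c['cy'])/c['fy'],1.])
ValueError: time passes only in moves, steps and waits
```

```bash
sed -i '0,/^import cv2/s//import cv2,functools/' h.py; sed -i 's/^def w(name/camera_info=functools.lru_cache(None)(camera_info)\ndef w(name/' h.py
python3 -c "
from h import *
st();im=det('p',O+SY*50,z=72);cv2.imwrite('pics/w12.png',im[:,:,::-1]);print(O-SX*2+SY*50)
plan((496,-347,250,167.8))"
```

```text
30.8 [540.5  33.2 240.1] psi 186.2 gap 51.0 [-0.  -0.2  0.5] 0.0
p 3077 centre [586.6  38. ] size [132.9  21.2] tipdir 6.6 endwidths 10.5 20.8 body [596.   39.1] body(tail) [563.3  35.3] px [289. 185.]
[587.45492262  37.99797812]
(496, -347, 250, 167.8) lin [0.2006, -0.9327, -0.0771] rot [0.0115, 0.0676, 0.1018]
```

Purple's axis lines up with its rest. Yellow is next.

>>> play_rows(increments=[{"linear": [0.2,-0.93,-0.077],"delta_rot": [0.0115,0.0676,0.102],"grip": 1},{"linear": [0.2,-0.93,-0.077],"delta_rot": [0.0115,0.0676,0.102],"grip": 1},{"linear": [0.2,-0.93,-0.077],"delta_rot": [0.0115,0.0676,0.102],"grip": 1},{"linear": [0.2,-0.93,-0.077],"delta_rot": [0.0115,0.0676,0.102],"grip": 1},{"linear": [0.2,-0.93,-0.077],"delta_rot": [0.0115,0.0676,0.102],"grip": 1},{"linear": [0.2,-0.93,-0.077],"delta_rot": [0.0115,0.0676,0.102],"grip": 1},{"linear": [0.2,-0.93,-0.077],"delta_rot": [0.0115,0.0676,0.102],"grip": 1},{"linear": [0.2,-0.93,-0.077],"delta_rot": [0.0115,0.0676,0.102],"grip": 1}])

```text
clock: 31.85
tcp_pos: [495.3, -346.2, 246.4]
tcp_rot: [[-0.977, 0.214, -0.008], [0.214, 0.977, -0.0], [0.008, -0.002, -1.0]]
contact_force: [-0.2, -0.1, -0.1]
finger_gap: 86.7
gripper_force: 0.0
```

>>> play_rows(increments=[{"linear": [0,0,0],"delta_rot": [0,0,0],"grip": 1},{"linear": [0,0,0],"delta_rot": [0,0,0],"grip": 1},{"linear": [0,0,0],"delta_rot": [0,0,0],"grip": 1}])

```text
clock: 32.22
tcp_pos: [496.4, -345.1, 248.6]
tcp_rot: [[-0.978, 0.21, -0.004], [0.21, 0.978, -0.002], [0.004, -0.003, -1.0]]
contact_force: [0.3, 0.0, -0.1]
finger_gap: 86.7
gripper_force: 0.0
```

```bash
python3 -c "
from h import *
st();im=det('y',(536,-358));cv2.imwrite('pics/w13.png',im[:,:,::-1])
plan((530.5,-356,70,167.6),(530.5,-356,31,167.6))"
```

```text
32.23 [ 496.4 -345.1  248.6] psi 167.8 gap 86.7 [ 0.3  0.  -0.1] 0.0
y 1572 centre [ 535. -358.] size [19.3 99.9] tipdir -12.7 endwidths 10.9 17.4 body [ 528.1 -356.4] body(tail) [ 528.2 -356.4] px [286. 207.]
(530.5, -356, 70, 167.6) lin [-0.091, -0.0069, 0.4462] rot [-0.0009, -0.0012, 0.0013]
(530.5, -356, 31, 167.6) lin [-0.0913, -0.0066, 0.5437] rot [-0.0009, -0.0012, 0.0013]
```

>>> play_rows(increments=[{"linear": [-0.0855,-0.009,0.15],"delta_rot": [-0.001,-0.001,0.003],"grip": 0.5},{"linear": [-0.0855,-0.009,0.3],"delta_rot": [-0.001,-0.001,0.003],"grip": 0.2},{"linear": [-0.0855,-0.009,0.446],"delta_rot": [-0.001,-0.001,0.003],"grip": 0},{"linear": [-0.0855,-0.009,0.5],"delta_rot": [-0.001,-0.001,0.003],"grip": 0},{"linear": [-0.0855,-0.009,0.544],"delta_rot": [-0.001,-0.001,0.003],"grip": 0},{"linear": [-0.0855,-0.009,0.544],"delta_rot": [-0.001,-0.001,0.003],"grip": 0},{"linear": [-0.0855,-0.009,0.544],"delta_rot": [-0.001,-0.001,0.003],"grip": -0.5},{"linear": [-0.0855,-0.009,0.544],"delta_rot": [-0.001,-0.001,0.003],"grip": -0.75}])

```text
clock: 33.28
tcp_pos: [528.6, -357.6, 32.3]
tcp_rot: [[-0.975, 0.221, 0.002], [0.221, 0.975, -0.001], [-0.002, -0.0, -1.0]]
contact_force: [0.1, -0.2, 1.0]
finger_gap: 30.9
gripper_force: 0.0
```

>>> play_rows(increments=[{"linear": [0,0,0],"delta_rot": [0,0,0],"grip": -0.75},{"linear": [0,0,0],"delta_rot": [0,0,0],"grip": -0.75},{"linear": [0,0,0],"delta_rot": [0,0,0],"grip": -0.75},{"linear": [0,0,0],"delta_rot": [0,0,0],"grip": -0.75},{"linear": [0,0,-0.1],"delta_rot": [0,0,0],"grip": -0.75},{"linear": [0,0,-0.25],"delta_rot": [0,0,0],"grip": -0.75},{"linear": [0,0,-0.3],"delta_rot": [0,0,0],"grip": -0.75},{"linear": [0,0,-0.3],"delta_rot": [0,0,0],"grip": -0.75}])

```text
clock: 34.28
tcp_pos: [528.4, -357.6, 152.2]
tcp_rot: [[-0.975, 0.221, 0.003], [0.221, 0.975, -0.001], [-0.003, -0.0, -1.0]]
contact_force: [0.2, -0.0, -1.7]
finger_gap: 19.7
gripper_force: 20.0
```

```bash
python3 -c "
from h import *
st();plan(place(-100,60),place(-100,4))"
```

```text
34.27 [ 528.4 -357.6  152.2] psi 167.2 gap 19.7 [ 0.2 -0.  -1.7] 20.0
(np.float64(599.2), np.float64(-111.6), 148.5, 186.15, -12) lin [-0.0363, 0.6389, 0.0093] rot [-0.0112, -0.0652, -0.1048]
(np.float64(599.2), np.float64(-111.6), 92.5, 186.15, -12) lin [-0.0359, 0.6389, 0.1493] rot [-0.0112, -0.0652, -0.1048]
```

>>> play_rows(increments=[{"linear": [-0.005,0.1,-0.01],"delta_rot": [-0.003,-0.02,-0.03],"grip": -0.75},{"linear": [-0.01,0.22,-0.01],"delta_rot": [-0.007,-0.04,-0.06],"grip": -0.75},{"linear": [-0.02,0.35,-0.01],"delta_rot": [-0.011,-0.065,-0.105],"grip": -0.75},{"linear": [-0.03,0.48,0],"delta_rot": [-0.011,-0.065,-0.105],"grip": -0.75},{"linear": [-0.036,0.58,0.009],"delta_rot": [-0.011,-0.065,-0.105],"grip": -0.75},{"linear": [-0.036,0.639,0.009],"delta_rot": [-0.011,-0.065,-0.105],"grip": -0.75},{"linear": [-0.036,0.639,0.009],"delta_rot": [-0.011,-0.065,-0.105],"grip": -0.75},{"linear": [-0.036,0.639,0.009],"delta_rot": [-0.011,-0.065,-0.105],"grip": -0.75}])

```text
clock: 35.28
tcp_pos: [597.4, -111.6, 145.6]
tcp_rot: [[-0.974, -0.107, 0.2], [-0.105, 0.994, 0.023], [-0.201, 0.001, -0.98]]
contact_force: [1.5, 0.3, -0.2]
finger_gap: 19.6
gripper_force: 20.0
```

```bash
python3 -c "
from h import *
st();plan(place(-100,15),place(-100,4))"
```

```text
35.27 [ 597.4 -111.6  145.6] psi 186.1 gap 19.6 [ 1.5  0.3 -0.2] 20.0
(np.float64(599.2), np.float64(-111.6), 103.5, 186.15, -12) lin [0.0169, -0.0007, 0.1039] rot [0.0004, -0.0022, -0.0]
(np.float64(599.2), np.float64(-111.6), 92.5, 186.15, -12) lin [0.0224, -0.0007, 0.1308] rot [0.0004, -0.0022, -0.0]
```

>>> play_rows(increments=[{"linear": [0.01,0,0.05],"delta_rot": [0,-0.002,0],"grip": -0.75},{"linear": [0.017,-0.0007,0.104],"delta_rot": [0,-0.002,0],"grip": -0.75},{"linear": [0.02,-0.0007,0.12],"delta_rot": [0,-0.002,0],"grip": -0.75},{"linear": [0.0225,-0.0007,0.131],"delta_rot": [0,-0.002,0],"grip": -0.75},{"linear": [0.0225,-0.0007,0.131],"delta_rot": [0,-0.002,0],"grip": -0.75},{"linear": [0.0225,-0.0007,0.131],"delta_rot": [0,-0.002,0],"grip": -0.75}])

```text
clock: 36.02
tcp_pos: [600.6, -111.3, 94.7]
tcp_rot: [[-0.972, -0.108, 0.21], [-0.105, 0.994, 0.024], [-0.211, 0.001, -0.977]]
contact_force: [-0.3, -0.4, -0.7]
finger_gap: 20.1
gripper_force: 20.0
```

```bash
python3 -c "
from h import *
st();plan(place(-100,1))"
```

```text
36.02 [ 600.6 -111.3   94.7] psi 186.2 gap 20.1 [-0.3 -0.4 -0.7] 20.0
(np.float64(599.2), np.float64(-111.6), 89.5, 186.15, -12) lin [0.0063, -0.0003, 0.0119] rot [0.0003, 0.0011, 0.0002]
```

>>> play_rows(increments=[{"linear": [0.003,0,0.006],"delta_rot": [0,0.001,0],"grip": -0.75},{"linear": [0.006,0,0.012],"delta_rot": [0,0.001,0],"grip": -0.75},{"linear": [0.006,0,0.012],"delta_rot": [0,0.001,0],"grip": -0.75},{"linear": [0.006,0,0.012],"delta_rot": [0,0.001,0],"grip": -0.75}])

```text
clock: 36.52
tcp_pos: [598.8, -111.4, 88.7]
tcp_rot: [[-0.973, -0.108, 0.205], [-0.105, 0.994, 0.023], [-0.207, 0.001, -0.978]]
contact_force: [-0.2, -0.1, -0.5]
finger_gap: 19.5
gripper_force: 20.0
```

>>> play_rows(increments=[{"linear": [0,0,0],"delta_rot": [0,0,0],"grip": -0.45},{"linear": [0,0,0],"delta_rot": [0,0,0],"grip": -0.35},{"linear": [0,0,0],"delta_rot": [0,0,0],"grip": -0.35},{"linear": [0,0,-0.04],"delta_rot": [0,0,0],"grip": -0.35},{"linear": [0,0,-0.1],"delta_rot": [0,0,0],"grip": -0.35},{"linear": [0,0,-0.2],"delta_rot": [0,0,0],"grip": -0.2},{"linear": [0.03,0.12,-0.38],"delta_rot": [0,0,0],"grip": 1},{"linear": [0.1,0.25,-0.45],"delta_rot": [0,0,0],"grip": 1}])

```text
clock: 37.52
tcp_pos: [526.5, -37.5, 248.9]
tcp_rot: [[-0.972, -0.106, 0.211], [-0.103, 0.994, 0.023], [-0.213, 0.001, -0.977]]
contact_force: [1.0, 1.3, 1.1]
finger_gap: 47.3
gripper_force: 0.0
```

>>> play_rows(increments=[{"linear": [0,0,-0.02],"delta_rot": [0,0,0],"grip": 1},{"linear": [0,0,-0.02],"delta_rot": [0,0,0],"grip": 1},{"linear": [0,0,-0.02],"delta_rot": [0,0,0],"grip": 1},{"linear": [0,0,-0.02],"delta_rot": [0,0,0],"grip": 1}])

```text
clock: 38.02
tcp_pos: [524.2, -38.7, 251.5]
tcp_rot: [[-0.973, -0.106, 0.203], [-0.104, 0.994, 0.022], [-0.204, 0.001, -0.979]]
contact_force: [-0.2, 0.3, 0.5]
finger_gap: 84.2
gripper_force: 0.0
```

```bash
python3 -c "
from h import *
st();im=read_camera('wrist');s=read_camera('side');cv2.imwrite('pics/s14.png',s[:,:,::-1])
rs=lambda i,f:cv2.resize(i,None,fx=f,fy=f,interpolation=2)
C=np.zeros((600,800,3),np.uint8);C[:315,:420]=rs(im,.75);C[:600,420:]=rs(s[130:287,195:295],3.8)[:596:,:380] if 0 else np.pad(rs(s[130:287,195:295],3.8),((0,10),(0,0),(0,0)))[:600,:380]
C[315:600,:420]=rs(im[60:155+60,150:378],1.84)[:285,:420]
cv2.imwrite('pics/m14.png',C[:,:,::-1]);print([px('wrist',(*(O-SX*2+SY*y),68)).round() for y in(100,50,-100)])
"
```

```text
38.02 [524.2 -38.7 251.5] psi 186.1 gap 84.2 [-0.2  0.3  0.5] 0.0
[array([415., 215.]), array([363., 215.]), array([205., 215.])]
```

View pics/m14.png

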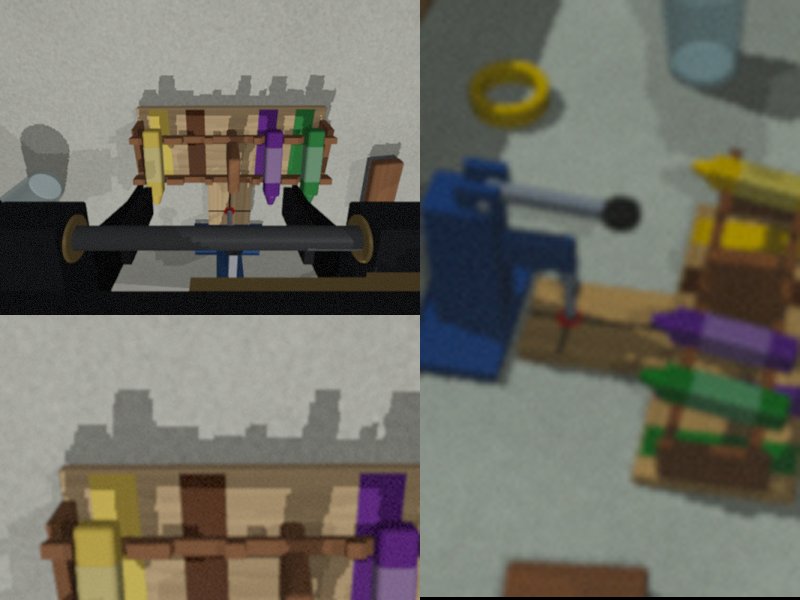

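Yellow, purple and green are all seated across both rails. The lever is down and the tip is inside the red dot (side panel, 568,318). The tumbler is standing, the eraser is flat, and no brown crayon appears in any view, so I'm handing in.

```bash
python3 -c "
from bench import job;print(job.hand_in())"
```

```text
the job is handed in; nothing more can be done
None
```

The job is handed in at about 38 s: the eraser is flat on the table, the stand is pinned with the tip inside the red dot, and the green, purple and yellow crayons are in their rests; I saw no brown crayon, and the tumbler was not touched.

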